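Put the finishing tins away by height on the stepped rack

ROBOT

A 6-joint arm with a two-finger parallel gripper is mounted at the origin on the work surface. World frame = base frame: x ahead of the robot, y to its left, z up, the work surface at z = 0. Lengths are in mm, angles in rad, forces in N, time in s.
With the tool pointing down it reaches from about 375 to 925 mm from the base axis. Payload 5.7 kg.
Tool frame: the origin (TCP) lies at the very end of the fingers, on their centre line; the grasp point (between the pads) lies 19 mm behind it; z points along the fingers, y is the line along which they close (so a half turn about z gives the same grasp; the last joint's range is limited). The gripper opens to 85 mm and grips with 20 to 120 N. Pads are 22 mm wide; open, the fingers measure 114 mm over their backs; the gripper's body (76 mm by 85 mm) begins 54 mm behind the grasp point. The pads swing forward as they close: fully open they stand 13 mm farther back than shut.
Start: joints at [-1.351, 0.359, 1.51, -0, 1.272, -0.115], TCP at [197.132, -566.659, 231.267] pointing down, gripper open.
Joint ranges: [-2.97, 2.97], [-1.01, 2.36], [0.21, 2.38], [-0.96, 4.11], [0.2, 2.71], [-2.98, 2.98]. Speed limits (rad/s): [2.39, 2.39, 3.14, 3.14, 3.14, 3.14].

INTERFACE

Orientations are given as a 3x3 rotation matrix whose columns are the frame's x, y, z axes.
In Python, from plant import env gives the robot as it stands.
- The arm moves only by the shell command python3 -m crank 'ROWS' [FORCE]. ROWS is JSON, a list of rows, each a list of 7 numbers: the shift along the tool's x, y, z scaled (see below), then the turn, a rotation vector about the tool's x, y, z scaled (see below), then the gripper command: -1 is shut, 1 is fully open, values between are in proportion. In form: [[x, y, z, ax, ay, az, hand], ...]. A call has 1 to 12 rows; each row is the pose to reach, as a shift and turn from the pose commanded when the call began, along the tool's axes at that moment, turning the shorter way round; what a row does not reach only later rows make up. The controller multiplies each number of a shift by 0.1 m and each number of a turn by 360 degrees. A row lasts 1/12 s, in which the tool goes at most 41.7 mm and 7.16 degrees, less where a joint would pass 70% of its speed; a pose out of reach is approached as far as the arm can. A call with a number of a shift or a turn outside -1 to 1 is refused whole. A call with a gripper value outside its range is refused whole. The fingers move at their own pace and stop on an object; FORCE is the grip in N (left out, the last holds). Time passes only in rows, so rows that repeat a pose let the fingers close. It gives the time, the measured TCP pose, the force, the opening and the grip force at its end, in the units of the state.
- env.sense(): the state, without advancing time (a new reading comes with each control period).
- env.read_camera(name): name is "side" or "top"; returns the picture (400x640x3 uint8, red, green, blue); there is no depth.
- env.camera_info(name): a dict with "fov_y" (degrees; the focal length in pixels is half the picture's height over the tangent of half this angle, whatever the lens; pixels are square), "cx", "cy" (the principal point, pixels), "world_from_camera" (4x4, takes a point from camera to world coordinates). Camera axes: x right, y down, z forward; pixel columns grow to the right and rows downward; lengths in mm; the calibration is good to about 2 mm. A picture is of the moment at which its call begins. camera_info takes no time and is no camera call.
- env.job_done(): hands the job in; it is judged then, once.
Trained networks look in the newest picture that a camera, given by its name, has taken for a name from the list of things; names that differ only in an ending like _2 or _b are one class to them, and where a whole thing is asked for, a point or a joint stands for the part that bears it (a point fixed in the world has none). Each returns a list of dicts, best first, with "score" (0 to 1); they miss things now and then, are a little off and sometimes report something else, mostly with a low value. They report only what shows in the picture. A call takes as long as a camera call.
- env.search_frame(label, camera): "bbox" ([centre column, centre row, width, height] as shares, 0 to 1, of the picture: columns of its width, rows of its height, round what is visible of it).
- env.tip_of(label, camera): "location" ([column, row] as shares, 0 to 1, of the picture: columns of its width, rows of its height: a listed point, or the origin of a listed thing).
The state is a dict: "time_s": time; "joints": joint angles; "dq": joint speeds; "tau": joint torques, N m; "tool_pos": TCP position; "orientation": TCP orientation; "contact_force": force on the tool from outside, world axes, zero at the start; "moment": the same for the moment, N m; "width": finger opening in mm; "gripper_force": force on a finger pad.
Only numpy, scipy, OpenCV 4.12 (cv2) and the standard library are available. Lean on these libraries where they do the work, as an engineer would, in place of code of your own. Each camera call takes 0.05 s, during which the arm holds its last target. There are 200 camera calls.

TASK

Put the yellow oil tin and the blue wax jar away on the stepped wooden rack by height: each stands upright on the tier with the least headroom that it still fits under, pushed back until it is completely under the board above. Keep both upright all the way, leave the tins already on the rack and the mallet where they are, and let go of everything at the end.

Things in the scene. Friction and masses are not known exactly. Their poses are not given: they have to be found in the camera images.
- rack: Fixed wooden rack of three tiers stepped like stairs, 280 mm deep, 320 wide, 307 high. Origin: middle of its front edge, at bench height; x into the rack (away from the robot), y left along the tiers, z up. Boards 12 mm thick; each tier has an open ledge in front and a roofed part behind, with corner posts at y = +-146 to 160 mm; back open but for 20 mm high stop lips.
- bottom_tier (a point): Point on the bottom tier's floor (12 mm above the bench), mid-width, right below the front edge of the board overhead; axes as the rack's. Open ledge x = -65 to 0 mm, roofed part x = 0 to 80 mm, where the stop lip stands. Headroom 122 mm. Its right half (negative y) is free.
- middle_tier (a point): Point on the middle tier's floor (146 mm above the bench), mid-width, right below the front edge of the board overhead; axes as the rack's. Open ledge x = -65 to 0 mm, roofed part x = 0 to 80 mm, where the stop lip stands. Headroom 85 mm. Its right half (negative y) is free.
- top_tier (a point): Point on the top tier's floor (243 mm above the bench), mid-width, right below the front edge of the board overhead; axes as the rack's. Open ledge x = -55 to 0 mm, roofed part x = 0 to 85 mm. Headroom 52 mm. Holds two flat tins.
- oil_center (a point): Yellow round oil tin with paper band and dark cap, loose on the bench right of the rack, upright, diameter 56 mm, height 112 mm (the upper 14 mm is a 44 mm wide cap), about 0.2 to 0.45 kg. Point: on its axis, half-way up (56 mm above its underside); z along its axis.
- wax_center (a point): Blue round wax jar with paper band and aluminium cap, loose on the bench right of the rack, upright, diameter 60 mm, height 76 mm (the upper 14 mm is a 48 mm wide cap), about 0.18 to 0.36 kg. Point: on its axis, half-way up (38 mm above its underside); z along its axis.
- green_tin_center (a point): Green tin, diameter 56 mm, height 110 mm, already on the bottom tier, in its left (+y) half under the roof; leave it. Point: its centre, half-way up.
- brown_jar_center (a point): Amber jar, diameter 60 mm, height 74 mm, already on the middle tier, in its left (+y) half under the roof; leave it. Point: its centre, half-way up.
- puck_a_center (a point): Flat steel tin with red band, diameter 64 mm, height 36 mm, already on the top tier; leave it. Point: its centre.
- puck_b_center (a point): Flat steel tin with white band, diameter 64 mm, height 36 mm, already on the top tier; leave it. Point: its centre.
- mallet_center (a point): Dark wooden turned mallet standing on its head, handle up, 84 mm wide, 265 mm high, on the bench left of the rack; leave it. Point: on its axis, half-way up.

How it is judged:
By the outcome, as a careful person would: the job done as asked, in the order asked, and still so for the second after the job is handed in, with the robot touching nothing.
It also fails if it takes over 72 s, if anything falls off the work surface, if the arm or the gripper's body presses on something with over 40 N, if the wrist force passes 120 N, or if a joint passes its speed limit or range.

## Working session

There is one attempt and no reset: what is moved stays moved. The work goes in short steps, Python scripts to look and compute and a shell command to move; the robot and the scene stay as the last step left them, time stands still between calls to the robot, and variables do not carry over. Pictures are saved under pics/ and viewed, at most 10 in all, crops included, and the job is handed in when it is done.

```bash
ls; mkdir -p pics; python3 - <<'E'
from plant import env
import cv2
s=env.sense();print(s['time_s'],s['tool_pos'],s['orientation'],s['width'])
for c in ('side','top'):
    im=env.read_camera(c);cv2.imwrite(f'pics/{c}0.png',im[:,:,::-1]);i=env.camera_info(c);print(c,i)
    for l in ('rack','bottom_tier','middle_tier','top_tier','oil_center','wax_center','green_tin_center','brown_jar_center','mallet_center'):
        r=env.tip_of(l,c);print(l,[( [round(r_['location'][0]*640,1),round(r_['location'][1]*400,1)],round(r_['score'],2)) for r_ in r[:3]])
E
```

```text
pics
0.0 [ 196.96433665 -565.99472751  230.45523716] [[ 9.44498794e-01  3.28514649e-01 -3.93173196e-04]
 [ 3.28514799e-01 -9.44497017e-01  1.84708199e-03]
 [ 2.35442579e-04 -1.87372992e-03 -9.99998217e-01]] 85.58337425197287
side {'fov_y': 42.16602994248828, 'cx': 314.7868876051026, 'cy': 196.66595004234975, 'world_from_camera': array([[-8.94184738e-01, -2.45147119e-01,  3.74615196e-01,
         6.58892291e+01],
       [-4.47446486e-01,  4.61301676e-01, -7.66154296e-01,
         1.20729712e+03],
       [ 1.50099006e-02, -8.52703731e-01, -5.22179135e-01,
         9.56983036e+02],
       [ 0.00000000e+00,  0.00000000e+00,  0.00000000e+00,
         1.00000000e+00]])}
rack [([332.3, 270.6], 0.7)]
bottom_tier [([310.5, 264.2], 0.74)]
middle_tier [([289.8, 222.3], 0.9)]
top_tier [([274.5, 188.0], 0.72)]
oil_center [([399.6, 188.0], 0.83), ([257.7, 224.6], 0.31)]
wax_center [([258.6, 223.5], 0.69), ([371.9, 178.4], 0.6), ([308.8, 261.1], 0.23)]
green_tin_center [([290.2, 259.1], 0.62)]
brown_jar_center [([254.9, 224.6], 0.82)]
mallet_center [([239.0, 310.3], 0.85), ([254.6, 225.9], 0.46)]
top {'fov_y': 53.32489742529236, 'cx': 319.2288562961225, 'cy': 197.58898938655787, 'world_from_camera': array([[-1.71007881e-02, -9.92705227e-01,  1.19347789e-01,
         4.79397943e+02],
       [-9.99850497e-01,  1.72839448e-02,  4.99640149e-04,
         9.50470112e+01],
       [-2.55879600e-03, -1.19321402e-01, -9.92852384e-01,
         1.30920722e+03],
       [ 0.00000000e+00,  0.00000000e+00,  0.00000000e+00,
         1.00000000e+00]])}
rack [([301.2, 233.6], 0.94)]
bottom_tier [([300.9, 212.5], 0.61)]
middle_tier [([294.1, 191.0], 0.68), ([302.4, 214.1], 0.61)]
top_tier [([295.6, 164.8], 0.83)]
oil_center [([268.6, 147.3], 0.68), ([448.6, 238.8], 0.59), ([296.2, 165.0], 0.54)]
wax_center [([460.7, 205.2], 0.8)]
green_tin_center [([301.7, 214.3], 0.32)]
brown_jar_center []
mallet_center [([180.4, 211.6], 0.93)]
```

View pics/side0.png

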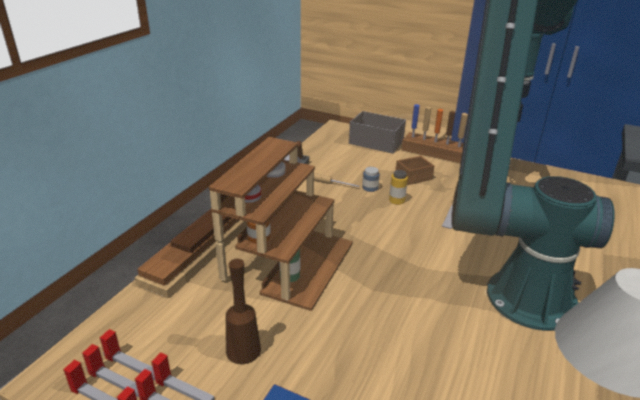

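View pics/top0.png

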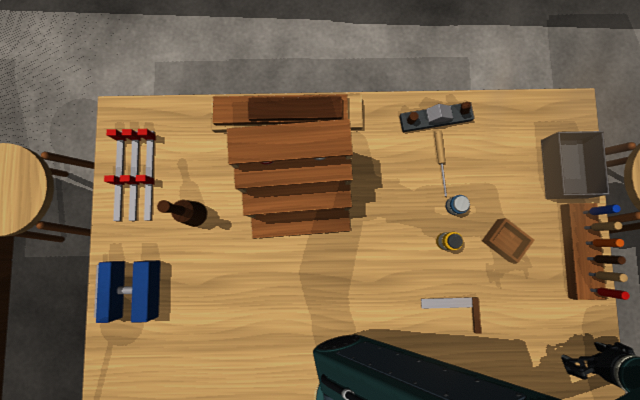

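```bash
cat > h.py <<'E'
import numpy as np
from plant import env
from scipy.optimize import least_squares
def cam(c):
    i=env.camera_info(c);T=np.array(i['world_from_camera']);return T,200/np.tan(np.radians(i['fov_y']/2)),i['cx'],i['cy']
def proj(c,P):
    T,f,cx,cy=cam(c);p=(np.atleast_2d(P)-T[:3,3])@T[:3,:3];return np.c_[cx+f*p[:,0]/p[:,2],cy+f*p[:,1]/p[:,2]]
def ray(c,u,z):
    T,f,cx,cy=cam(c);d=T[:3,:3]@np.array([(u[0]-cx)/f,(u[1]-cy)/f,1]);return T[:3,3]+d*(z-T[2,3])/d[2]
def rackpt(p,q): # p=x,y,yaw
    c,s=np.cos(p[2]),np.sin(p[2]);q=np.atleast_2d(q);return np.c_[p[0]+c*q[:,0]-s*q[:,1],p[1]+s*q[:,0]+c*q[:,1],q[:,2]]
E
python3 - <<'E'
from h import *
for l,z,S,t in (('oil',56,(399.6,188),(448.6,238.8)),('wax',38,(371.9,178.4),(460.7,205.2)),('rack',0,(332.3,270.6),(301.2,233.6)),('bot',12,(310.5,264.2),(300.9,212.5)),('mid',146,(289.8,222.3),(294.1,191)),('top',243,(274.5,188),(295.6,164.8)),('mallet',132,(239,310),(180.4,211.6))):
    print(l,ray('side',S,z).round(1),ray('top',t,z).round(1))
E
```

```text
oil [ 480.3 -302.4   56. ] [ 493.2 -306.6   56. ]
wax [ 599.5 -350.9   38. ] [ 599.8 -357.1   38. ]
rack [526.4 142.7  -0. ] [519.  156.8   0. ]
bot [588.3 159.2  12. ] [587.3 156.4  12. ]
mid [648.  171.3 146. ] [640.1 169.4 146. ]
top [694.4 170.7 243. ] [698.6 158.4 243. ]
mallet [590.2 510.8 132. ] [586.2 508.2 132. ]
```

The side view shows the yellow oil tin at (399,187) and the blue wax jar at (371,180). The rack runs from about (215,140) to (350,300), with the green tin and amber jar in its left half. The top view shows oil at (450,241), wax at (458,204), and the rack at columns 228-352 and rows 125-238. Next I'll refine the poses by least squares and start moving.

```bash
python3 - <<'E'
from h import *
import cv2
from itertools import product
O={c:{} for c in('side','top')}
for c in O:
    im=env.read_camera(c)
    for l in('oil_center','wax_center'):
        r=env.search_frame(l,c);O[c][l]=[(np.array(q['bbox'])*[640,400,640,400]) for q in r[:3]];print(c,l,[(b.round(1).tolist(),round(q['score'],2)) for b,q in zip(O[c][l],r)])
a=np.linspace(0,2*np.pi,60)
def bb(c,x,y,R,H,rc):
    P=[[x+r*np.cos(t),y+r*np.sin(t),z] for t in a for r,z in((R,0),(R,H-14),(rc,H))]
    p=proj(c,P);lo,hi=p.min(0),p.max(0);return np.r_[(lo+hi)/2,hi-lo]
g={'oil_center':((487,-304),28,112,22,{'side':(399.6,188),'top':(448.6,238.8)}),'wax_center':((600,-354),30,76,24,{'side':(371.9,178.4),'top':(460.7,205.2)})}
for l,(p0,R,H,rc,u) in g.items():
    sel={c:min(O[c][l],key=lambda b:np.hypot(*(b[:2]-u[c]))) for c in O if O[c][l]}
    f=lambda p:np.concatenate([(bb(c,*p,R,H,rc)-sel[c])[:2] for c in sel])
    s=least_squares(f,p0);print(l,s.x.round(1),s.fun.round(1),{c:(bb(c,*s.x,R,H,rc).round(1).tolist()) for c in sel})
# rack: detector points
M={'side':[(332.3,270.6),(310.5,264.2),(289.8,222.3),(274.5,188)],'top':[(301.2,233.6),(300.9,212.5),(294.1,191),(295.6,164.8)]}
Q=[[0,0,0],[65,0,12],[130,0,146],[185,0,243]]
f=lambda p:np.concatenate([(proj(c,rackpt(p,Q))-M[c]).ravel() for c in M])
s=least_squares(f,[520,150,.05],x_scale=[1,1,.01],loss='soft_l1');print('rack',s.x.round(3),f(s.x).round(1))
for c in M:
    im=cv2.resize(env.read_camera(c)[:,:,::-1],None,fx=4,fy=4,interpolation=cv2.INTER_CUBIC)
    for z,x0,x1 in((12,0,145),(146,65,210),(243,130,275),(307,185,280)):
        q=rackpt(s.x,[[x0,-160,z],[x1,-160,z],[x1,160,z],[x0,160,z]])
        cv2.polylines(im,[(proj(c,q)*4+1.5).astype(int)],True,(0,255,0),1)
    y,x=(480,820) if c=='side' else (470,860)
    cv2.imwrite(f'pics/{c}1.png',im[y:y+600,x if c=='top' else 720:][:, :800])
E
```

```text
side oil_center [([396.2, 188.3, 17.1, 38.2], 0.61)]
side wax_center [([372.4, 178.9, 19.4, 20.8], 0.82)]
top oil_center [([448.6, 240.1, 31.7, 19.0], 0.88)]
top wax_center [([460.2, 205.4, 22.8, 18.5], 0.62)]
oil_center [ 490.2 -305.1] [ 0.9 -1.  -0.7 -0.5] {'side': [397.1, 187.3, 19.1, 35.4], 'top': [448.0, 239.6, 27.8, 18.6]}
wax_center [ 599.  -356.1] [ 0.1 -0.7 -0.3  0.1] {'side': [372.5, 178.2, 17.8, 25.7], 'top': [459.9, 205.4, 25.4, 20.4]}
rack [5.18677e+02 1.55559e+02 6.20000e-02] [ 0.5  3.4  1.4  0.6  1.2 -1.4 -2.2 -1.4  0.4  0.1 -1.   1.2  1.9 -2.8
 -3.2 -1.6]
```

```bash
python3 -m crank '[[0,0,-0.3,0,0,0,1],[0,0,-0.6,0,0,0,1],[0,0,-0.8,0,0,0,1]]' 40; python3 -c "
from plant import env;s=env.sense();print(s['joints'].round(4),s['tool_pos'])"
```

```text
time_s: 1.65
tool_pos: [197.3, -567.3, 313.6]
orientation: [[0.944, 0.329, 0.0], [0.329, -0.944, -0.002], [-0.0, 0.002, -1.0]]
contact_force: [0.7, -0.6, 0.7]
width: 85.5
gripper_force: 0.0
[-1.351   0.2978  1.3955  0.      1.4464 -0.1151] [ 197.30918469 -567.27036766  313.63555099]
```

View overlays.

View pics/side1.png

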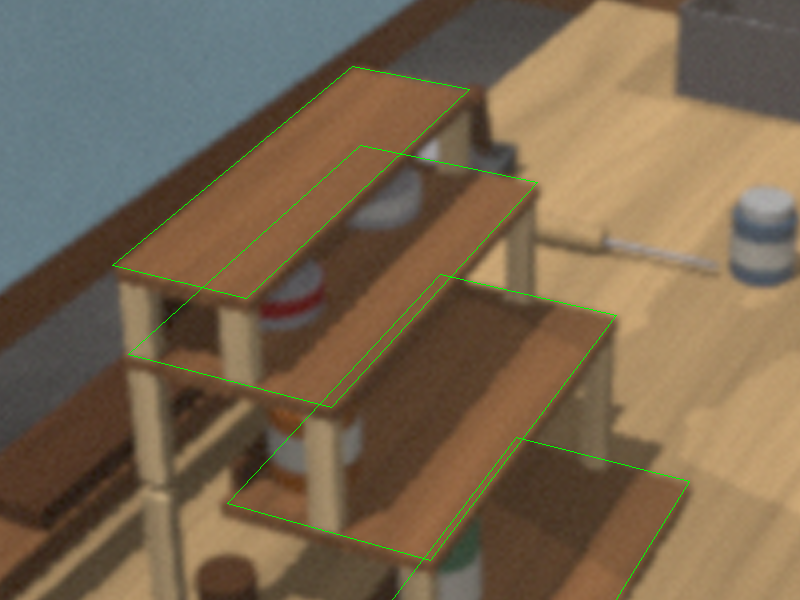

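View pics/top1.png

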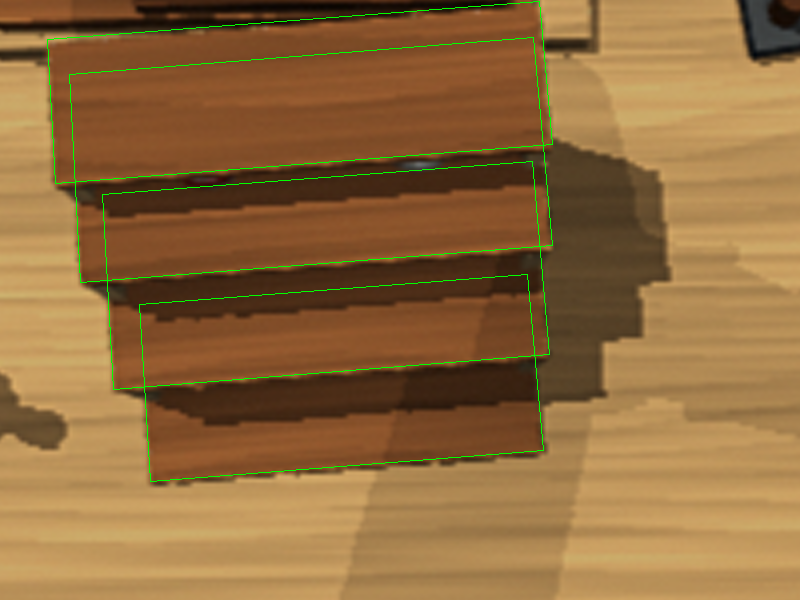

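The rack model overlay matches the edges in both views, so the rack is at about (518, 155.5) with yaw 0.062. Next I'll swing toward the front and collect joint and pose samples to learn the arm's geometry.

```bash
cat >> h.py <<'E'
from scipy.spatial.transform import Rotation as Ro
def pose(phi,th):
    th=np.radians(th);c,s=np.cos(phi),np.sin(phi)
    z=np.array([np.cos(th)*c,np.cos(th)*s,-np.sin(th)]);x=np.array([np.sin(th)*c,np.sin(th)*s,np.cos(th)])
    return np.c_[x,np.cross(z,x),z]
def go(P,phi=None,th=None,R=None,grasp=False):
    """rows to reach TCP (or grasp point) P"""
    s=env.sense();R0=np.array(s['orientation']);p0=np.array(s['tool_pos'])
    R=R0 if phi is None and R is None else (pose(phi,th) if R is None else R)
    P=np.array(P,float)+(19*R[:,2] if grasp else 0)
    d=R0.T@(P-p0);w=Ro.from_matrix(R0.T@R).as_rotvec()
    print('shift',(d/100).round(3),'turn',(w/2/np.pi).round(4),'rows>=',np.ceil(max(np.linalg.norm(d)/41.7,np.degrees(np.linalg.norm(w))/7.16)),'joints',s['joints'].round(4).tolist(),'p',p0.round(2).tolist(),'z',R0[:,2].round(4).tolist())
    open('log.txt','a').write(repr((s['joints'].tolist(),p0.tolist(),R0.tolist()))+'\n')
E
python3 -c "
from h import *
go([290,-480,310],-.8,90)"
```

```text
shift [ 1.162 -0.52   0.035] turn [ 3.000e-04 -1.000e-04  1.806e-01] rows>= 10.0 joints [-1.351, 0.2978, 1.3955, 0.0, 1.4464, -0.1151] p [197.31, -567.27, 313.64] z [0.0004, -0.0018, -1.0]
```

```bash
python3 -m crank '[[1,-0.4,0,0,0,0.18,1],[1,-0.4,0,0,0,0.18,1],[1,-0.4,0,0,0,0.18,1],[1,-0.4,0,0,0,0.18,1],[1,-0.4,0,0,0,0.18,1],[1,-0.4,0,0,0,0.18,1],[1,-0.4,0,0,0,0.18,1],[1,-0.4,0,0,0,0.18,1],[1,-0.4,0,0,0,0.18,1],[1,-0.4,0,0,0,0.18,1]]' >/dev/null; python3 -c "
from h import *
go([370,-400,280],-.75,70)"
```

```text
shift [-0.051 -1.325  0.313] turn [ 0.0014  0.0556 -0.008 ] rows>= 4.0 joints [-1.1807, 0.2515, 1.466, 0.0, 1.4242, 1.1909] p [278.44, -495.95, 311.28] z [-0.0, 0.0001, -1.0]
```

```bash
python3 -m crank '[[0,-1,0.3,0,0.055,-0.01,1],[0,-1,0.3,0,0.055,-0.01,1],[0,-1,0.3,0,0.055,-0.01,1],[0,-1,0.3,0,0.055,-0.01,1]]' >/dev/null; python3 -c "
from h import *
go([420,-320,280],-.65,60)"; python3 -m crank '[[0,-1,0,0,0,0.02,1],[0,-1,0,0,0,0.02,1],[0,-1,0,0,0,0.02,1]]' >/dev/null;  python3 -c "
from h import *
go([370,-250,200],-.65,60)
from scipy.optimize import least_squares
D=[eval(l) for l in open('log.txt')]
rz=lambda a:Ro.from_euler('z',a).as_matrix()
ry=lambda a:Ro.from_euler('y',a).as_matrix()
print(len(D))
for j,p,R in D:
    # orientation check: Rz(j1)Ry(j2+j3)Rz(j4)Ry(j5)Rz(j6)
    R1=rz(j[0])@ry(j[1]+j[2])@rz(j[3])@ry(j[4])
    print(np.array(R1[:,2]-np.array(R)[:,2]).round(3), (R1.T@np.array(R)).round(2)[0], np.sin(j[5]).round(3),np.cos(j[5]).round(3),(np.array(p)@rz(j[0])).round(2))
"
```

```text
shift [-0.061 -1.195 -0.086] turn [ 0.0061  0.0299 -0.0109] rows>= 3.0 joints [-1.0772, 0.0685, 1.8405, 0.1356, 0.9182, 1.1552] p [346.95, -414.96, 274.6] z [0.2423, -0.2236, -0.9441]
shift [-1.279 -0.275  0.406] turn [ 0.009   0.028  -0.0315] rows>= 4.0 joints [-0.8433, 0.0635, 1.8336, 0.0343, 0.9006, 1.5692] p [417.56, -350.23, 280.39] z [0.2444, -0.234, -0.941]
4
[-0.  0. -0.] [ 0.11 -0.99 -0.  ] -0.115 0.993 [596.64  68.91 313.64]
[-0.  0.  0.] [-0.93 -0.37 -0.  ] 0.929 0.371 [564.57  68.9  311.28]
[-0.  0. -0.] [-0.91 -0.4  -0.  ] 0.915 0.404 [529.8  108.94 274.6 ]
[-0. -0.  0.] [-1. -0. -0.] 1.0 0.002 [539.24  78.93 280.39]
```

```bash
cat >> h.py <<'E'
rz=lambda a:Ro.from_euler('z',a).as_matrix()
ry=lambda a:Ro.from_euler('y',a).as_matrix()
def RR(j): return rz(j[0])@ry(j[1]+j[2])@rz(j[3])@ry(j[4])@rz(j[5]+np.pi/2)
def A(j):
    B=rz(j[0]);C=B@ry(j[1]);Dm=B@ry(j[1]+j[2])
    return np.c_[B,C[:,2],Dm[:,0],Dm[:,2],RR(j)[:,2]]
def model():
    D=[eval(l) for l in open('log.txt')]
    M=np.vstack([A(d[0]) for d in D]);b=np.concatenate([d[1] for d in D])
    return np.linalg.lstsq(M,b,rcond=None)
LO=np.array([-2.97,-1.01,.21,-.96,.2,-2.98]);HI=np.array([2.97,2.36,2.38,4.11,2.71,2.98])
def ik(P,R,k,seed):
    f=lambda j:np.r_[(A(j)@k-P)/100,Ro.from_matrix(RR(j).T@R).as_rotvec()]
    best=None
    s=least_squares(f,np.clip(seed,LO+.01,HI-.01),bounds=(LO,HI));return s.x,np.linalg.norm(s.fun)
E
python3 -c "
from h import *
k,r,rank,sv=model();print(k.round(1),r,rank,sv.round(3))
rk=[518,155.5,.062]
for name,q,phi,th in (('oilgrasp',[490,-305,50],-.65,50),('oilgrasp',[490,-305,50],-.65,35),('bot',rackpt(rk,[65,-75,62])[0],.062,50),('bot',rackpt(rk,[70,-75,62])[0],.062,35),('mid',rackpt(rk,[130,-75,190])[0],.062,45),('mid',rackpt(rk,[160,-75,190])[0],.062,20),('wax',[599,-356,40],-.65,45),('wax',[599,-356,40],-.65,20)):
  R=pose(phi,th);P=np.array(q)+19*R[:,2]
  for sd in ([phi,.3,1.8,0,.6,1.57],[phi,.3,1.8,3.14,.6,-1.57],[phi,.8,1.5,3.14,.8,-1.57],[phi,.8,1.5,1.5,.8,0]):
    j,e=ik(P,R,k,np.array(sd))
    if e<1e-3:print(name,th,j.round(2))
"
```

```text
[  0.   68.9 266.5 611.1 112.2 433.6 372.7] [3.93172358e-26] 7 [3.95  2.863 2.001 0.404 0.166 0.052 0.008]
oilgrasp 50 [-0.69  0.61  2.29  3.08  0.45 -1.55]
oilgrasp 50 [-0.69  0.61  2.29  3.08  0.45 -1.55]
oilgrasp 50 [-0.69  0.61  2.29  3.08  0.45 -1.55]
bot 50 [ 0.    0.57  2.25  3.04  0.38 -1.52]
bot 50 [ 0.    0.57  2.25  3.04  0.38 -1.52]
bot 50 [ 0.    0.57  2.25  3.04  0.38 -1.52]
bot 50 [ 0.    0.57  2.25  3.04  0.38 -1.52]
mid 20 [ 0.    0.63  2.28  3.08  0.99 -1.55]
mid 20 [ 0.    0.63  2.28  3.08  0.99 -1.55]
mid 20 [ 0.    0.63  2.28  3.08  0.99 -1.55]
mid 20 [ 0.    0.63  2.28  3.08  0.99 -1.55]
wax 45 [-0.63  0.7   2.08  3.18  0.42 -1.59]
wax 45 [-0.63  0.7   2.08  3.18  0.42 -1.59]
wax 45 [-0.63  0.7   2.08  3.18  0.42 -1.59]
wax 20 [-0.62  1.04  2.23  3.17  1.34 -1.57]
wax 20 [-0.62  1.04  2.23  3.17  1.34 -1.57]
wax 20 [-0.62  1.04  2.23  3.17  1.34 -1.57]
```

```bash
python3 -c "
from h import *
k=model()[0]
J=[-.75,.2,1.9,.03,.45,1.55]
print((A(J)@k).round(1));go(A(J)@k,R=RR(J))
print('wps')
R0=RR(J);p0=A(J)@k
for n in range(1,13):
  a=.03+n*(3.1/12);j=[-.75,.2,1.9,a,.45,1.57-a];p=A(j)@k;R=RR(j)
  print((R0.T@(p-p0)/100).round(3),(Ro.from_matrix(R0.T@R).as_rotvec()/2/np.pi).round(4),p.round(0))
"
```

```text
[ 523.6 -387.   240.4]
shift [ 0.777 -0.544  0.722] turn [ 0.005   0.039  -0.0162] rows>= 3.0 joints [-0.8433, 0.0635, 1.8336, 0.0343, 0.9006, 1.5692] p [417.56, -350.23, 280.39] z [0.2444, -0.234, -0.941]
wps
[ 0.057 -0.413 -0.023] [ 0.0176  0.0028 -0.0056] [ 554. -359.  246.]
[ 0.207 -0.797 -0.092] [ 0.034   0.0099 -0.0094] [ 586. -337.  261.]
[ 0.44  -1.125 -0.201] [ 0.0481  0.0211 -0.0127] [ 618. -322.  283.]
[ 0.741 -1.377 -0.344] [ 0.0591  0.0356 -0.0153] [ 648. -316.  312.]
[ 1.09  -1.536 -0.511] [ 0.066   0.0525 -0.017 ] [ 673. -318.  346.]
[ 1.463 -1.591 -0.69 ] [ 0.0686  0.0707 -0.0176] [ 691. -328.  382.]
[ 1.836 -1.538 -0.871] [ 0.0664  0.0891 -0.0172] [ 703. -347.  417.]
[ 2.183 -1.381 -1.041] [ 0.0597  0.1063 -0.0158] [ 706. -372.  450.]
[ 2.483 -1.13  -1.188] [ 0.0488  0.1213 -0.0134] [ 701. -402.  479.]
[ 2.715 -0.802 -1.303] [ 0.0344  0.133  -0.0102] [ 688. -435.  501.]
[ 2.864 -0.419 -1.379] [ 0.0175  0.1404 -0.0063] [ 667. -468.  515.]
[ 2.919 -0.007 -1.41 ] [-0.0007  0.1432 -0.0022] [ 641. -501.  520.]
```

```bash
cat > flip.py <<'E'
from h import *
import sys
k=model()[0]
s=env.sense();p0=np.array(s['tool_pos']);R0=np.array(s['orientation']);print(s['joints'].round(3),p0.round(0))
for a in map(float,sys.argv[1:]):
  j=[-.75,.2,1.9,a,.33,1.57-a];p=A(j)@k;R=RR(j)
  print((R0.T@(p-p0)/100).round(2),(Ro.from_matrix(R0.T@R).as_rotvec()/2/np.pi).round(3),p.round(0))
E
python3 flip.py .03
```

```text
[-0.843  0.063  1.834  0.034  0.901  1.569] [ 418. -350.  280.]
[ 1.2  -0.58  0.59] [ 0.005  0.058 -0.017] [ 549. -412.  267.]
```

```bash
python3 -m crank '[[0.6,-0.3,0.3,0,0.03,-0.01,1],[0.6,-0.3,0.3,0,0.03,-0.01,1]]' >/dev/null; python3 flip.py .03
```

```text
[-0.774  0.118  1.872 -0.009  0.612  1.593] [ 486. -381.  274.]
[ 0.54 -0.23  0.4 ] [ 0.005  0.027 -0.006] [ 549. -412.  267.]
```

```bash
python3 -m crank '[[0.6,-0.28,0.29,0.005,0.028,-0.007,1],[0.6,-0.28,0.29,0.005,0.028,-0.007,1],[0.6,-0.28,0.29,0.005,0.028,-0.007,1]]' >/dev/null; python3 flip.py .4 .8 1.2 1.6
```

```text
[-0.742  0.189  1.882  0.015  0.358  1.556] [ 553. -411.  278.]
[ 0.01 -0.4   0.04] [ 0.018  0.004 -0.002] [ 582. -384.  276.]
[ 0.27 -0.79 -0.04] [ 0.035  0.016 -0.005] [ 619. -364.  299.]
[ 0.65 -1.05 -0.17] [ 0.047  0.033 -0.007] [ 651. -359.  334.]
[ 1.1  -1.13 -0.32] [ 0.05   0.054 -0.008] [ 674. -369.  375.]
```

```bash
python3 -m crank '[[0.0,-0.2,0.02,0.009,0.002,-0.001,1],[0.01,-0.4,0.04,0.018,0.004,-0.002,1],[0.13,-0.6,0,0.027,0.009,-0.003,1],[0.27,-0.79,-0.04,0.035,0.016,-0.005,1],[0.45,-0.93,-0.1,0.042,0.024,-0.006,1],[0.6,-1,-0.15,0.046,0.031,-0.007,1],[0.6,-1,-0.15,0.046,0.031,-0.007,1]]' >/dev/null; python3 flip.py 1.5 1.8 2.1 2.4
```

```text
[-0.761  0.195  1.903  1.168  0.341  0.399] [ 645. -361.  332.]
[ 0.39 -0.13  0.01] [ 0.004  0.017 -0.003] [ 670. -365.  364.]
[ 0.74 -0.11 -0.04] [ 0.003  0.032 -0.005] [ 681. -380.  395.]
[ 1.08  0.01 -0.13] [-0.003  0.047 -0.007] [ 684. -401.  424.]
[ 1.35  0.22 -0.23] [-0.013  0.059 -0.009] [ 679. -427.  449.]
```

The flip through j4 works, so I'll continue it.

```bash
python3 -m crank '[[0.2,-0.07,0,0.002,0.008,-0.001,1],[0.39,-0.13,0.01,0.004,0.017,-0.003,1],[0.57,-0.12,-0.02,0.004,0.025,-0.004,1],[0.74,-0.11,-0.04,0.003,0.032,-0.005,1],[0.9,-0.05,-0.08,0,0.04,-0.006,1],[0.99,-0.02,-0.1,-0.001,0.044,-0.007,1],[0.99,-0.02,-0.1,-0.001,0.044,-0.007,1]]' >/dev/null; python3 flip.py 2.2 2.5 2.8 3.1
```

```text
[-0.754  0.203  1.905  2.058  0.338 -0.49 ] [ 683. -397.  416.]
[ 0.19  0.08 -0.01] [-0.004  0.007 -0.001] [ 684. -409.  433.]
[ 0.45  0.33 -0.04] [-0.015  0.018 -0.004] [ 676. -437.  455.]
[ 0.63  0.64 -0.11] [-0.029  0.025 -0.006] [ 661. -466.  470.]
[ 0.7   0.98 -0.2 ] [-0.044  0.028 -0.008] [ 639. -494.  476.]
```

```bash
python3 -m crank '[[0.19,0.08,-0.01,-0.004,0.007,-0.001,1],[0.32,0.2,-0.02,-0.01,0.012,-0.003,1],[0.45,0.33,-0.04,-0.015,0.018,-0.004,1],[0.54,0.5,-0.07,-0.022,0.022,-0.005,1],[0.63,0.64,-0.11,-0.029,0.025,-0.006,1],[0.67,0.82,-0.15,-0.036,0.027,-0.007,1],[0.7,0.97,-0.2,-0.043,0.028,-0.008,1],[0.7,0.97,-0.2,-0.043,0.028,-0.008,1]]' >/dev/null; python3 -c "
from h import *
k=model()[0]
R=pose(-.69,50);P=np.array([490,-305,55])+19*R[:,2]-110*R[:,2]
s=env.sense();print(k.round(1),ik(P,R,k,s['joints']),P.round(0))
for d in (0,-55):print(ik(P+R[:,2]*(110+d),R,k,s['joints']))
go(P,R=R)
for d in (0,3,6): print(ik(rackpt([518,155.5,.062],[65+d,-75,12+55])[0]+19*pose(.062,50)[:,2],pose(.062,50),k,[0,.6,2.2,3.1,.4,-1.5]))
"
```

```text
[  0.   68.9 266.5 611.1 112.2 433.6 372.7] (array([-0.66173806,  0.30814984,  2.37629839,  3.21762715,  0.24146156,
       -1.62298086]), np.float64(2.592142816315039e-15)) [ 445. -268.  125.]
(array([-0.66750383,  0.59144447,  2.28440671,  3.17609685,  0.43249215,
       -1.58489143]), np.float64(1.830262518830195e-14))
(array([-0.66494744,  0.45966385,  2.3391603 ,  3.18786358,  0.35555799,
       -1.59498384]), np.float64(2.752626340360055e-13))
shift [-4.02  -0.371 -2.186] turn [ 0.0055 -0.1067 -0.0041] rows>= 12.0 joints [-0.7539, 0.1995, 1.9018, 3.072, 0.3287, -1.5052] p [638.56, -493.52, 474.42] z [0.7294, -0.6539, -0.201]
(array([ 0.00466949,  0.55973149,  2.24715166,  3.03806149,  0.36439686,
       -1.5179569 ]), np.float64(2.3267050666735172e-11))
(array([ 0.00514181,  0.56042732,  2.24047891,  3.0372787 ,  0.35843595,
       -1.51664362]), np.float64(3.078356165446661e-14))
(array([ 0.00560638,  0.56116541,  2.23381046,  3.03646566,  0.35252171,
       -1.51530979]), np.float64(1.8056256986310187e-12))
```

```bash
cat >> h.py <<'E'
def jl(P,R,fr,grasp=True,back=0,seed=None):
    k=model()[0];s=env.sense();j0=np.array(s['joints']);p0=np.array(s['tool_pos']);R0=np.array(s['orientation'])
    T=np.array(P,float)+R[:,2]*((19 if grasp else 0)-back)
    j1,e=ik(T,R,k,j0 if seed is None else np.array(seed));print('now',j0.round(3),p0.round(1),'f',np.round(s['contact_force'],1),'w',round(s['width'],1),'t',round(s['time_s'],2),'\nto',j1.round(3),T.round(1),'err',e)
    for f in fr:
        j=j0+f*(j1-j0);p=A(j)@k;R_=RR(j);d=R0.T@(p-p0)
        if f==1:p,R_=T,R;d=R0.T@(p-p0)
        w=R0.T@R_;w=Ro.from_matrix(w).as_rotvec()
        print(f,(d/100).round(3),(w/2/np.pi).round(4),'|',p.round(0),'rows',np.ceil(max(np.linalg.norm(d)/41.7,np.degrees(np.linalg.norm(w))/7.16,(np.abs(f*(j1-j0))/(.7*np.array([2.39,2.39,3.14,3.14,3.14,3.14]))).max()*12)))
OIL=[490,-305];RK=[518,155.5,.062]
E
python3 -c "
from h import *
jl(OIL+[55],pose(-.69,50),[.25,.5,.75,1],back=80)"
```

```text
now [-0.754  0.199  1.902  3.072  0.329 -1.505] [ 638.6 -493.5  474.4] f [0.4 0.4 0.1] w 85.3 t 5.32 
to [-0.664  0.393  2.358  3.198  0.309 -1.604] [ 459.8 -280.   101.7] err 6.910403697847392e-12
0.25 [-1.204 -0.138 -0.218] [ 0.0018 -0.0266  0.0002] | [ 614. -452.  361.] rows 3.0
0.5 [-2.326 -0.254 -0.629] [ 0.0033 -0.0533 -0.0004] | [ 576. -402.  259.] rows 6.0
0.75 [-3.336 -0.336 -1.214] [ 0.0045 -0.08   -0.0018] | [ 523. -343.  172.] rows 9.0
1 [-4.207 -0.378 -1.951] [ 0.0055 -0.1067 -0.0041] | [ 460. -280.  102.] rows 12.0
```

```bash
python3 -m crank '[[-0.98,-0.11,-0.18,0,-0.022,0,1],[-0.98,-0.11,-0.18,0,-0.022,0,1],[-0.98,-0.11,-0.18,0,-0.022,0,1]]' >/dev/null; python3 -c "
from h import *
jl(OIL+[135],pose(-.69,45),[.33,.67,1],back=80)"
```

```text
now [-0.727  0.236  2.     3.14   0.318 -1.564] [ 617.9 -456.9  378.1] f [-1.8  0.5 -1.6] w 85.1 t 5.57 
to [-0.661  0.201  2.357  3.244  0.202 -1.651] [ 456.7 -277.5  178.1] err 1.8566530299106214e-13
0.33 [-0.937 -0.112 -0.402] [ 0.0015 -0.023  -0.0008] | [ 574. -402.  304.] rows 3.0
0.67 [-1.859 -0.201 -0.939] [ 0.0031 -0.0467 -0.0021] | [ 519. -341.  235.] rows 6.0
1 [-2.697 -0.258 -1.573] [ 0.0047 -0.0698 -0.0039] | [ 457. -278.  178.] rows 8.0
```

```bash
python3 -m crank '[[-0.94,-0.11,-0.4,0.001,-0.023,0,1],[-0.94,-0.11,-0.4,0.001,-0.023,0,1],[-0.94,-0.11,-0.4,0.001,-0.023,0,1]]' >/dev/null; python3 -c "
from h import *
jl(OIL+[125],pose(-.69,42),[.5,1],back=75)"
```

```text
now [-0.702  0.225  2.119  3.191  0.28  -1.602] [ 573.  -401.4  303. ] f [-1.   0.8 -1. ] w 85.2 t 5.82 
to [-0.645  0.261  2.38   3.286  0.302 -1.677] [ 457.9 -278.5  162.5] err 0.040657011259036174
0.5 [-1.046 -0.104 -0.328] [ 0.0012 -0.0221 -0.0016] | [ 521. -341.  226.] rows 3.0
1 [-2.032 -0.152 -0.811] [ 0.0035 -0.0383 -0.0039] | [ 458. -279.  162.] rows 6.0
```

```bash
python3 -m crank '[[-0.97,-0.1,-0.3,0.001,-0.02,-0.001,1],[-0.97,-0.1,-0.3,0.001,-0.02,-0.001,1],[-0.97,-0.1,-0.3,0.001,-0.02,-0.001,1]]' >/dev/null; python3 -c "
from h import *
jl(OIL+[122],pose(-.68,46),[.5,1],back=70)"
```

```text
now [-0.674  0.244  2.244  3.238  0.296 -1.636] [ 524.6 -344.5  230.1] f [-1.4  1.   0.1] w 85.5 t 6.07 
to [-0.673  0.258  2.352  3.163  0.236 -1.587] [ 462.5 -282.7  158.7] err 1.394874413515119e-11
0.5 [-0.55  -0.033 -0.125] [ 0.0018 -0.0144 -0.0021] | [ 495. -314.  193.] rows 2.0
1 [-1.09  -0.057 -0.294] [ 0.0034 -0.0289 -0.0041] | [ 462. -283.  159.] rows 3.0
```

Meanwhile I'll refine the oil and wax positions by colour from fresh pictures, if they aren't hidden.

```bash
python3 -m crank '[[-1,-0.05,-0.28,0.003,-0.027,-0.004,1],[-1,-0.05,-0.28,0.003,-0.027,-0.004,1],[-1,-0.05,-0.28,0.003,-0.027,-0.004,1]]' >/dev/null; python3 -c "
from h import *
import cv2
jl(OIL+[55],pose(-.67,50),[1],back=70)
I=[cv2.resize(env.read_camera(c)[y:y+100,x:x+130,::-1],None,fx=4,fy=4) for c,x,y in(('side',330,130),('top',400,160))]
cv2.imwrite('pics/o2.png',np.vstack(I)[:, :800][:800])
im=cv2.resize(np.hstack(I),(800,308));cv2.imwrite('pics/o2.png',im)
a=np.linspace(0,6.28,40)
for c in('side','top'):
  r=env.search_frame('oil_center',c);print(c,[((np.array(q['bbox'])*[640,400,640,400]).round(1),round(q['score'],2)) for q in r[:2]])
"
```

```text
now [-0.673  0.25   2.338  3.174  0.228 -1.597] [ 468.5 -289.2  166.7] f [-0.4  0.9 -0.7] w 85.3 t 6.32 
to [-0.682  0.42   2.354  3.117  0.33  -1.557] [ 464.3 -284.6   94.1] err 4.032082514807428e-15
1 [-0.555 -0.01   0.471] [ 0.0015 -0.0135 -0.0013] | [ 464. -285.   94.] rows 2.0
side [(array([397.6, 188. ,  17.9,  36.1]), 0.75)]
top [(array([450.6, 242. ,  31.1,  19.7]), 0.85), (array([458.5, 206. ,  25.2,  21.1]), 0.6)]
```

View pics/o2.png

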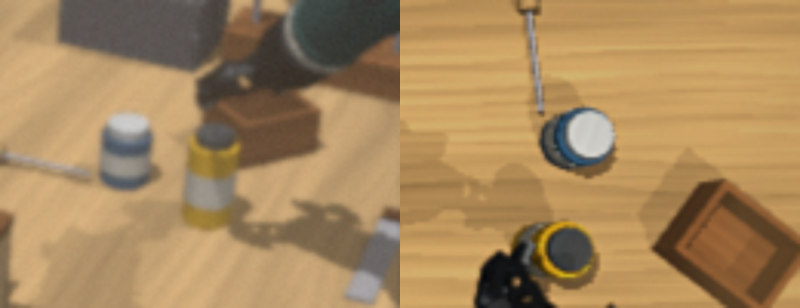

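```bash
python3 -c "
from h import *
print('oil',ray('top',(454.9,241.2),112).round(1),'wax',ray('top',(461.7,204.2),76).round(1))
print(proj('side',[[490,-305,56],[490,-305,112]]).round(1),proj('side',[599,-356,38]).round(1))
print(proj('top',[468.5,-289.2,166.7]))
OIL=[488,-307]
jl(OIL+[55],pose(-.67,50),[1],back=60)"
```

```text
oil [ 485.1 -307.1  112. ] wax [ 599.2 -346.9   76. ]
[[397.2 187. ]
 [398.8 172.8]] [[372.5 177.8]]
[[455.40206958 246.98928861]]
now [-0.674  0.25   2.331  3.179  0.231 -1.601] [ 472.  -292.6  169.8] f [ 0.3 -1.1  0.7] w 85.6 t 6.52 
to [-0.691  0.446  2.348  3.102  0.351 -1.55 ] [ 467.3 -290.6   86.4] err 2.6996950241186327e-15
1 [-0.627  0.013  0.551] [ 0.0017 -0.0148 -0.0015] | [ 467. -291.   86.] rows 3.0
```

```bash
python3 -c "
from h import *
import cv2
s=env.sense();p=np.array(s['tool_pos']);R=np.array(s['orientation'])
q=[p,p+42*R[:,1],p-42*R[:,1],p-73*R[:,2],p-150*R[:,2]]
I=[]
for c,x,y in(('side',360,100),('top',400,190)):
  im=np.ascontiguousarray(env.read_camera(c)[y:y+100,x:x+100,::-1]);im=cv2.resize(im,None,fx=4,fy=4)
  for i,u in enumerate(proj(c,q)): cv2.circle(im,tuple(int(v) for v in (u-[x,y])*4),3,((0,0,255),(0,255,0),(255,0,255),(255,255,0),(255,255,255))[i],1)
  for z,r in((0,28),(98,28),(112,22)):
    a=np.linspace(0,6.28,40);u=proj(c,np.c_[487.5+r*np.cos(a),-306.5+r*np.sin(a),0*a+z]);cv2.polylines(im,[((u-[x,y])*4).astype(int)],True,(0,255,0),1)
  for z,r in((0,30),(62,30),(76,24)):
    a=np.linspace(0,6.28,40);u=proj(c,np.c_[599+r*np.cos(a),-351+r*np.sin(a),0*a+z]);cv2.polylines(im,[((u-[x,y])*4).astype(int)],True,(0,255,0),1)
  I.append(im)
cv2.imwrite('pics/o3.png',np.hstack(I))"
```

```text
(no output)
```

View pics/o3.png

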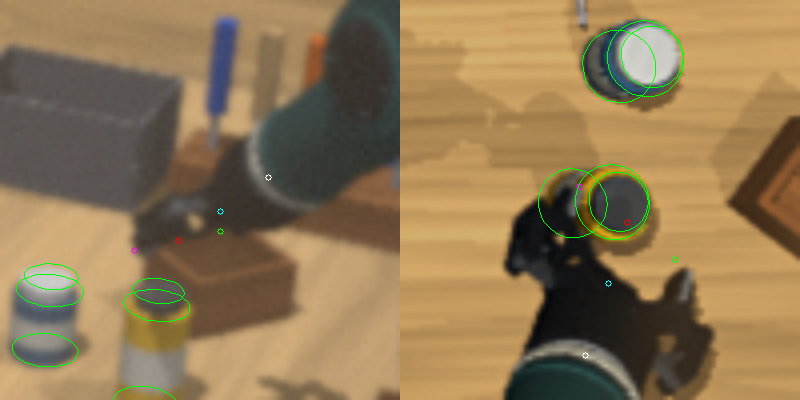

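The overlays match both tins: oil cap at (458,240) in the top view, wax cap at (461,203). Now I'll descend to the pre-grasp pose.

```bash
sed -i 's/^OIL=.*;RK/OIL=[487.5,-306.5];WAX=[599,-351];RK/' h.py; python3 -m crank '[[-0.63,0.01,0.55,0.002,-0.015,-0.0015,1],[-0.63,0.01,0.55,0.002,-0.015,-0.0015,1],[-0.63,0.01,0.55,0.002,-0.015,-0.0015,1],[-0.63,0.01,0.55,0.002,-0.015,-0.0015,1]]' >/dev/null; python3 -c "
from h import *
jl(OIL+[55],pose(-.67,50),[1])"
```

```text
now [-0.693  0.452  2.349  3.095  0.347 -1.544] [ 465.2 -289.1   82. ] f [0.5 0.1 1. ] w 85.6 t 6.95 
to [-0.689  0.591  2.29   3.113  0.438 -1.56 ] [ 497.1 -314.1   40.4] err 2.7016954928720965e-12
1 [ 0.049 -0.002  0.578] [-0.0002  0.0017 -0.0002] | [ 497. -314.   40.] rows 2.0
```

```bash
python3 -m crank '[[0.02,0,0.29,0,0.001,0,1],[0.05,0,0.58,0,0.002,0,1],[0.05,0,0.58,0,0.002,0,1],[0.05,0,0.58,0,0.002,0,-1],[0.05,0,0.58,0,0.002,0,-1],[0.05,0,0.58,0,0.002,0,-1],[0.05,0,0.58,0,0.002,0,-1],[0.05,0,0.58,0,0.002,0,-1],[0.05,0,0.58,0,0.002,0,-1],[0.05,0,0.58,0,0.002,0,-1],[0.05,0,0.58,0,0.002,0,-1],[0.05,0,0.58,0,0.002,0,-1]]' 40
```

```text
time_s: 7.95
tool_pos: [498.6, -315.3, 48.0]
orientation: [[0.592, -0.621, 0.514], [-0.47, -0.784, -0.406], [0.654, -0.001, -0.756]]
contact_force: [-3.5, 1.5, 9.6]
width: 55.6
gripper_force: 40.5
```

```bash
python3 -m crank '[[0.13,0,-0.15,0,0,0,-1],[0.26,0,-0.3,0,0,0,-1],[0.33,0,-0.38,0,0,0,-1],[0.33,0,-0.38,0,0,0,-1]]' 50; cat >> h.py <<'E'
def swing(da,n=4):
    s=env.sense();p0=np.array(s['tool_pos']);R0=np.array(s['orientation']);print('j',s['joints'].round(3),p0.round(1),'th',np.degrees(np.arcsin(-R0[2,2])).round(2),'ytilt',R0[2,1].round(4),'f',np.round(s['contact_force'],1),'w',round(s['width'],1),'t',s['time_s'])
    for a in np.linspace(da/n,da,n):
        Z=rz(a);print((R0.T@(Z@p0-p0)/100).round(3),(Ro.from_matrix(R0.T@Z@R0).as_rotvec()/2/np.pi).round(4),(Z@p0).round(0))
E
python3 -c "
from h import *
swing(.7,8)"
```

```text
time_s: 8.28
tool_pos: [498.7, -315.3, 98.7]
orientation: [[0.593, -0.621, 0.513], [-0.47, -0.784, -0.405], [0.654, -0.001, -0.757]]
contact_force: [-0.1, 0.2, -2.9]
width: 55.0
gripper_force: 55.8
j [-0.69   0.435  2.264  3.089  0.271 -1.534] [ 498.7 -315.3   98.7] th 49.17 ytilt -0.0011 f [-0.1  0.2 -2.9] w 55.0 t 8.2833
[-0.059 -0.51  -0.05 ] [ 0.0091 -0.     -0.0105] [ 524. -271.   99.]
[-0.151 -1.012 -0.129] [ 0.0182 -0.     -0.0211] [ 546. -224.   99.]
[-0.275 -1.501 -0.236] [ 0.0273 -0.     -0.0316] [ 563. -175.   99.]
[-0.432 -1.974 -0.37 ] [ 0.0364 -0.0001 -0.0421] [ 577. -125.   99.]
[-0.619 -2.427 -0.532] [ 0.0455 -0.0001 -0.0527] [585. -74.  99.]
[-0.836 -2.857 -0.718] [ 0.0546 -0.0001 -0.0632] [590. -23.  99.]
[-1.08  -3.26  -0.929] [ 0.0637 -0.0001 -0.0738] [589.  29.  99.]
[-1.35  -3.633 -1.161] [ 0.0728 -0.0001 -0.0843] [585.  80.  99.]
```

```bash
python3 -m crank '[[-0.06,-0.5,-0.05,0.009,0,-0.0105,-1],[-0.15,-1,-0.13,0.018,0,-0.021,-1],[-0.15,-1,-0.13,0.018,0,-0.021,-1]]'|tail -2; python3 -c "
from h import *
swing(.35,4)
k=model()[0]
for x,h in((10,105),(15,90),(20,90),(25,90),(25,82)):
  print(x,h,ik(rackpt(RK,[x,-75,h])[0]+19*pose(.062,49.2)[:,2],pose(.062,49.2),k,[0,.45,2.3,3.1,.3,-1.5]))"
```

```text
width: 55.2
gripper_force: 56.0
j [-0.516  0.441  2.267  3.075  0.274 -1.529] [ 544.5 -221.7   95.1] th 49.51 ytilt 0.001 f [ 0.6 -1.  -3.3] w 55.2 t 8.5333
[-0.056 -0.509 -0.048] [ 0.009   0.     -0.0106] [ 562. -173.   95.]
[-0.145 -1.009 -0.125] [ 0.0181  0.     -0.0212] [ 575. -124.   95.]
[-0.267 -1.498 -0.23 ] [ 0.0271  0.     -0.0318] [583. -73.  95.]
[-0.422 -1.97  -0.363] [ 0.0362  0.0001 -0.0424] [588. -22.  95.]
10 105 (array([-0.00648323,  0.4421349 ,  2.35671798,  3.01787571,  0.37077777,
       -1.50728546]), np.float64(1.5815689513214377e-12))
15 90 (array([-0.00536708,  0.49149961,  2.35629375,  3.03335272,  0.41935045,
       -1.52290056]), np.float64(8.191867857799948e-13))
20 90 (array([-0.00428694,  0.49224035,  2.34512798,  3.03253282,  0.40895238,
       -1.52087742]), np.float64(6.187967999351977e-11))
25 90 (array([-0.00324108,  0.49313111,  2.33399143,  3.03164947,  0.39873317,
       -1.51883344]), np.float64(1.213243684397773e-11))
25 82 (array([-0.00324108,  0.51807104,  2.33885493,  3.03885801,  0.42836846,
       -1.52670473]), np.float64(1.6100242146827223e-09))
```

```bash
python3 -m crank '[[-0.06,-0.5,-0.05,0.009,0,-0.0105,-1],[-0.15,-1,-0.13,0.018,0,-0.021,-1],[-0.15,-1,-0.13,0.018,0,-0.021,-1]]'|tail -2; python3 -c "
from h import *
swing(0.17,2)
go(rackpt(RK,[22,-75,112])[0],.062,49.2,grasp=True)"
```

```text
width: 54.8
gripper_force: 56.0
j [-0.342  0.441  2.268  3.072  0.274 -1.527] [ 574.1 -123.6   94.9] th 49.54 ytilt 0.0007 f [-0.  -0.7 -3. ] w 54.8 t 8.7833
[-0.054 -0.494 -0.046] [ 0.0088  0.     -0.0103] [583. -74.  95.]
[-0.139 -0.98  -0.119] [ 0.0176  0.     -0.0206] [587. -25.  95.]
shift [-0.587 -1.912 -0.538] turn [ 0.0388  0.001  -0.0451] rows>= 5.0 joints [-0.3417, 0.4409, 2.2684, 3.0719, 0.2742, -1.5269] p [574.1, -123.62, 94.87] z [0.6174, -0.1996, -0.7609]
```

```bash
python3 -m crank '[[-0.15,-0.48,-0.13,0.01,0,-0.011,-1],[-0.29,-0.95,-0.27,0.019,0,-0.022,-1],[-0.29,-0.95,-0.27,0.019,0,-0.022,-1],[-0.29,-0.95,-0.27,0.019,0,-0.022,-1]]'|tail -2; python3 -c "
from h import *
swing(0.1,1)
go(rackpt(RK,[22,-75,112])[0],.062,49.2,grasp=True)"
```

```text
width: 54.6
gripper_force: 56.0
j [-0.18   0.425  2.315  3.04   0.304 -1.506] [564.5 -21.   96.3] th 49.63 ytilt -0.0022 f [-0.1 -0.3 -3.5] w 54.6 t 9.1167
[-0.064 -0.558 -0.053] [ 0.0103 -0.     -0.0121] [564.  35.  96.]
shift [-0.156 -1.018 -0.147] turn [ 0.0202  0.0012 -0.0241] rows>= 3.0 joints [-0.1798, 0.4251, 2.3154, 3.0395, 0.3045, -1.5059] p [564.49, -21.03, 96.28] z [0.6421, -0.0857, -0.7619]
```

```bash
python3 -m crank '[[-0.07,-0.5,-0.07,0.01,0.001,-0.012,-1],[-0.155,-1,-0.145,0.02,0.001,-0.024,-1],[-0.155,-1,-0.145,0.02,0.001,-0.024,-1],[-0.155,-1,-0.145,0.02,0.001,-0.024,-1]]'|tail -2; python3 -c "
from h import *
import cv2
swing(0.1,1)
go(rackpt(RK,[22,-75,80])[0],.062,49.2,grasp=True)
I=[]
for c,x,y in(('side',220,150),('top',250,160)):
  im=np.ascontiguousarray(env.read_camera(c)[y:y+150,x:x+150,::-1]);im=cv2.resize(im,(400,400))
  I.append(im)
  T,f,cx,cy=cam(c)
cv2.imwrite('pics/o4.png',np.hstack(I))"
```

```text
width: 54.7
gripper_force: 56.0
j [-0.011  0.425  2.323  2.996  0.322 -1.487] [558.8  79.8  97.9] th 49.13 ytilt 0.001 f [-0.4 -0.6 -2.3] w 54.7 t 9.45
[-0.056 -0.559 -0.049] [ 0.0104  0.     -0.012 ] [548. 135.  98.]
shift [-0.224 -0.031  0.234] turn [ 0.0003 -0.0002 -0.0001] rows>= 1.0 joints [-0.0112, 0.4249, 2.323, 2.9958, 0.3217, -1.4871] p [558.82, 79.77, 97.94] z [0.6532, 0.0386, -0.7562]
```

View pics/o4.png

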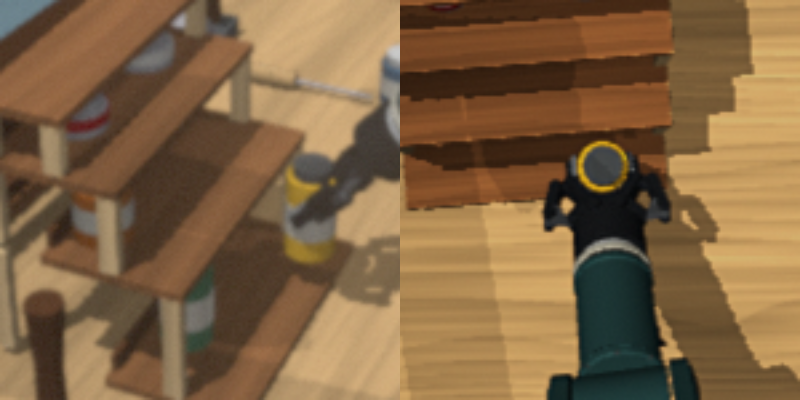

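The tin is held upright over the bottom ledge, with its cap at about (326.5,222.6) in the top view. The right post is clear and the green tin is undisturbed. Now I'll lower it to 5 mm above the tier floor.

```bash
python3 -m crank '[[-0.11,-0.01,0.11,0,0,0,-1],[-0.22,-0.03,0.23,0,0,0,-1],[-0.22,-0.03,0.23,0,0,0,-1],[-0.22,-0.03,0.23,0,0,0,-1]]'|tail -2; python3 -c "
from h import *
c,s=np.cos(.062),np.sin(.062)
q=ray('top',(326.5,222.6),161)[:2]-RK[:2];print('tin rack',c*q[0]+s*q[1],-s*q[0]+c*q[1])
swing(0.1,1)
go(rackpt(RK,[65,-75,80])[0],.062,49.2,grasp=True)"
```

```text
width: 55.2
gripper_force: 55.8
tin rack 21.494155753276562 -81.07077815389172
j [-0.009  0.525  2.345  3.044  0.442 -1.531] [558.1  79.4  65.2] th 49.21 ytilt 0.0002 f [ 0.1 -0.8 -3.3] w 55.2 t 9.8833
[-0.058 -0.558 -0.05 ] [ 0.0104  0.     -0.012 ] [547. 135.  65.]
shift [ 0.321 -0.038  0.272] turn [ 0.0008  0.     -0.0008] rows>= 2.0 joints [-0.009, 0.5252, 2.3453, 3.0443, 0.4417, -1.5313] p [558.15, 79.39, 65.25] z [0.6523, 0.0357, -0.7571]
```

```bash
python3 -m crank '[[0.1,0,0.09,0,0,0,-1],[0.2,0,0.18,0,0,0,-1],[0.32,-0.02,0.27,0,0,0,-1],[0.32,-0.02,0.27,0,0,0,-1],[0.32,-0.02,0.27,0,0,0,-1]]'; python3 -c "
from h import *
go(rackpt(RK,[65,-75,74.4])[0],.062,49.2,grasp=True)"
```

```text
time_s: 10.3
tool_pos: [601.7, 84.1, 68.2]
orientation: [[0.752, 0.056, 0.656], [0.043, -0.998, 0.036], [0.657, 0.001, -0.754]]
contact_force: [-0.4, -0.1, -2.8]
width: 54.8
gripper_force: 55.9
shift [-0.067 -0.014  0.051] turn [ 0.0007 -0.0008 -0.0006] rows>= 1.0 joints [0.005, 0.5285, 2.2496, 3.0469, 0.3547, -1.5209] p [601.7, 84.15, 68.21] z [0.6564, 0.0361, -0.7536]
```

```bash
python3 -m crank '[[-0.026,0,0.03,0,0,0,-1],[-0.046,0,0.053,0,0,0,-1],[-0.046,0,0.053,0,0,0,-1],[-0.046,0,0.053,0,0,0,-1]]'
```

```text
time_s: 10.63
tool_pos: [600.0, 84.4, 60.1]
orientation: [[0.753, 0.056, 0.655], [0.043, -0.998, 0.036], [0.656, 0.001, -0.755]]
contact_force: [-1.6, -1.4, 5.4]
width: 54.7
gripper_force: 56.6
```

```bash
python3 -m crank '[[0,0,0,0,0,0,0.9],[0,0,0,0,0,0,0.9],[0,0,0,0,0,0,0.9],[0,0,0,0,0,0,0.9],[0,0,-0.2,0,0,0,0.9],[0,0,-0.4,0,0,0,0.9],[0,0,-0.55,0,0,0,0.9],[0,0,-0.55,0,0,0,0.9]]'; python3 -c "
from h import *
import cv2
swing(.1,1)
im=env.read_camera('side');cv2.imwrite('pics/o5.png',cv2.resize(np.ascontiguousarray(im[150:300,220:370,::-1]),(400,400)))"
```

```text
time_s: 11.3
tool_pos: [562.6, 82.8, 102.4]
orientation: [[0.754, 0.057, 0.654], [0.044, -0.998, 0.037], [0.655, 0.001, -0.755]]
contact_force: [0.5, -0.1, 0.3]
width: 81.0
gripper_force: 0.0
j [ 1.000e-03  4.140e-01  2.311e+00  3.018e+00  3.000e-01 -1.496e+00] [562.6  82.8 102.4] th 49.06 ytilt 0.0008 f [ 0.5 -0.1  0.3] w 81.0 t 11.3
[-0.059 -0.563 -0.052] [ 0.0104  0.     -0.012 ] [552. 139. 102.]
```

View pics/o5.png

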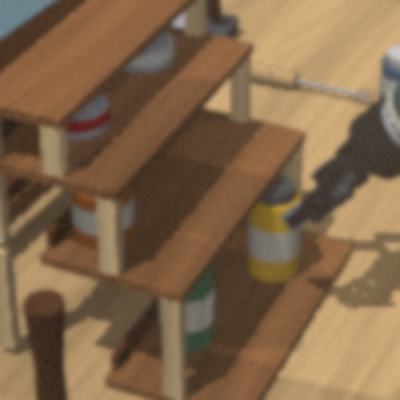

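```bash
python3 -c "
from h import *
jl(rackpt(RK,[26,-76,42])[0],pose(.062,46),[1],grasp=False)
jl(rackpt(RK,[82,-76,42])[0],pose(.062,46),[1],grasp=False)"
```

```text
now [ 1.000e-03  4.170e-01  2.309e+00  3.019e+00  3.010e-01 -1.497e+00] [564.   82.8 102.1] f [-0.1 -1.  -0.1] w 81.1 t 11.35 
to [ 3.000e-03  6.090e-01  2.380e+00  3.086e+00  5.680e-01 -1.568e+00] [548.7  81.3  42. ] err 0.050250907351659574
1 [-0.51   0.006  0.353] [ 0.0006  0.0083 -0.0005] | [549.  81.  42.] rows 2.0
now [ 1.000e-03  4.170e-01  2.309e+00  3.019e+00  3.010e-01 -1.497e+00] [564.   82.8 102.1] f [-0.1 -1.  -0.1] w 81.1 t 11.35 
to [-1.000e-03  6.370e-01  2.290e+00  3.059e+00  5.540e-01 -1.546e+00] [604.6  84.7  42. ] err 5.147569064770891e-12
1 [-0.088  0.003  0.72 ] [ 0.0006  0.0083 -0.0005] | [605.  85.  42.] rows 2.0
```

```bash
python3 -c "
from h import *
for x,z,t in((30,50,49),(30,44,50),(30,44,52)): jl(rackpt(RK,[x,-76,z])[0],pose(.062,t),[1],grasp=False)"
```

```text
now [ 1.000e-03  4.170e-01  2.309e+00  3.019e+00  3.010e-01 -1.497e+00] [564.   82.8 102.1] f [-0.1 -1.  -0.1] w 81.1 t 11.35 
to [-0.008  0.578  2.368  3.049  0.52  -1.543] [552.7  81.5  50. ] err 1.2889626018897578e-12
1 [-0.428  0.006  0.319] [ 0.0006 -0.     -0.0005] | [553.  82.  50.] rows 2.0
now [ 1.000e-03  4.170e-01  2.309e+00  3.019e+00  3.010e-01 -1.497e+00] [564.   82.8 102.1] f [-0.1 -1.  -0.1] w 81.1 t 11.35 
to [-0.007  0.583  2.358  3.048  0.497 -1.542] [552.7  81.5  44. ] err 1.8932013824365154e-14
1 [-0.467  0.006  0.364] [ 0.0006 -0.0028 -0.0005] | [553.  82.  44.] rows 2.0
now [ 1.000e-03  4.170e-01  2.309e+00  3.019e+00  3.010e-01 -1.497e+00] [564.   82.8 102.1] f [-0.1 -1.  -0.1] w 81.1 t 11.35 
to [-0.005  0.556  2.331  3.038  0.409 -1.528] [552.7  81.5  44. ] err 8.262035012217782e-11
1 [-0.467  0.006  0.364] [ 0.0006 -0.0083 -0.0005] | [553.  82.  44.] rows 2.0
```

Closing the fingers partly, then lowering in front of the tin.

```bash
python3 -m crank '[[0,0,0,0,0,0,-0.35],[0,0,0,0,0,0,-0.35],[0,0,0,0,0,0,-0.35],[0,0,0,0,0,0,-0.35],[-0.22,0,0.16,0,0,0,-0.35],[-0.43,0.005,0.32,0,0,0,-0.35],[-0.43,0.005,0.32,0,0,0,-0.35],[-0.43,0.005,0.32,0,0,0,-0.35]]'; python3 -c "
from h import *
go(rackpt(RK,[82,-76,42])[0],.062,46)"
```

```text
time_s: 12.02
tool_pos: [551.6, 81.5, 46.3]
orientation: [[0.758, 0.056, 0.65], [0.043, -0.998, 0.037], [0.651, 0.0, -0.759]]
contact_force: [0.5, -0.1, 0.3]
width: 27.7
gripper_force: 0.0
shift [ 0.374 -0.003  0.378] turn [ 0.0006  0.0094 -0.0006] rows>= 2.0 joints [-0.0034, 0.584, 2.3663, 3.0632, 0.5179, -1.5483] p [551.63, 81.46, 46.33] z [0.6498, 0.0365, -0.7592]
```

```bash
python3 -m crank '[[0.05,0,0.05,0,0.002,0,-0.35],[0.09,0,0.09,0,0.004,0,-0.35],[0.13,0,0.13,0,0.006,0,-0.35],[0.17,0,0.17,0,0.008,0,-0.35],[0.21,0,0.21,0,0.009,0,-0.35],[0.25,0,0.25,0,0.009,0,-0.35],[0.29,0,0.29,0,0.009,0,-0.35],[0.33,0,0.33,0,0.009,0,-0.35],[0.36,0,0.36,0,0.009,0,-0.35],[0.36,0,0.36,0,0.009,0,-0.35]]'; python3 -c "
from h import *
import cv2
swing(.1,1)
im=env.read_camera('side');im=cv2.resize(np.ascontiguousarray(im[150:300,220:370,::-1]),(600,600),interpolation=cv2.INTER_CUBIC)
for x in(93,103,113):
  for z in (12,110):
    a=np.linspace(0,6.28,40);u=proj('side',rackpt(RK,np.c_[x+28*np.cos(a),-76+28*np.sin(a),0*a+z]));cv2.polylines(im,[((u-[220,150])*4).astype(int)],True,{93:(0,0,255),103:(0,255,0),113:(255,0,0)}[x],1)
cv2.imwrite('pics/o6.png',im)"
```

```text
time_s: 12.85
tool_pos: [605.6, 84.4, 46.0]
orientation: [[0.714, 0.057, 0.698], [0.041, -0.998, 0.039], [0.699, 0.001, -0.716]]
contact_force: [0.5, -0.4, -0.1]
width: 27.6
gripper_force: 0.2
j [ 3.000e-03  6.300e-01  2.290e+00  3.071e+00  5.520e-01 -1.550e+00] [605.6  84.4  46. ] th 45.69 ytilt 0.0009 f [ 0.5 -0.4 -0.1] w 27.6 t 12.85
[-0.057 -0.606 -0.056] [ 0.0111  0.     -0.0114] [594. 144.  46.]
```

View pics/o6.png

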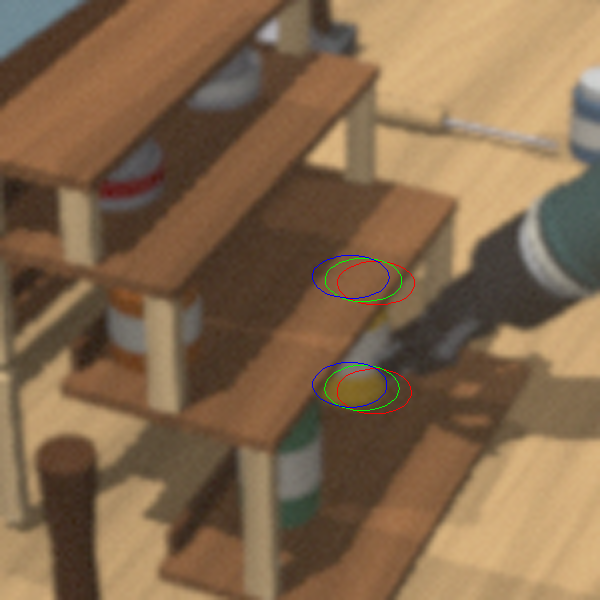

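The tin base matches the green ring, which is rack x≈103 with full cover from 93 to 117. It stands upright and the green tin is undisturbed. Now I'll retreat and plan the wax jar.

```bash
python3 -m crank '[[-0.14,0,-0.14,0,0,0,-0.35],[-0.28,0,-0.28,0,-0.004,0,-0.35],[-0.36,0,-0.36,0,-0.008,0,-0.35],[-0.36,0,-0.36,0,-0.008,0,-0.35],[-0.1,0,-0.66,0,-0.008,0,0.5],[-0.1,0,-0.66,0,-0.008,0,1],[-0.1,0,-0.66,0,-0.008,0,1]]'; python3 -c "
from h import *
k=model()[0]
swing(-.5,6)
for th in (20,25,30,35,40):
  o=[]
  for x,h in((85,70),(95,60),(95,50),(130,42),(155,42)):
    j,e=ik(rackpt(RK,[x,-75,146+h])[0]+19*pose(.062,th)[:,2],pose(.062,th),k,[0,.45,2.3,3.1,.5,-1.5]);o.append((round(e,3),j[2].round(2),j[4].round(2)))
  for b,z in((0,40),(70,40),(0,90)):
    R=pose(-.6,th);j,e=ik(np.array(WAX+[z])+(19-b)*R[:,2],R,k,[-.6,.8,2.1,3.1,.6,-1.5]);o.append((round(e,3),j[2].round(2),j[4].round(2)))
  print(th,*[tuple(map(float,q)) for q in o])"
```

```text
time_s: 13.48
tool_pos: [553.1, 81.5, 88.6]
orientation: [[0.745, 0.057, 0.664], [0.043, -0.998, 0.037], [0.665, 0.001, -0.747]]
contact_force: [0.5, 0.0, 0.7]
width: 63.0
gripper_force: 0.0
j [-0.004  0.462  2.353  3.04   0.402 -1.524] [553.1  81.5  88.6] th 48.29 ytilt 0.0011 f [0.5 0.  0.7] w 63.0 t 13.4833
[0.016 0.465 0.015] [-0.0088 -0.      0.0099] [558.  35.  89.]
[0.004 0.931 0.005] [-0.0176 -0.      0.0198] [559. -11.  89.]
[-0.038  1.393 -0.032] [-0.0265 -0.      0.0297] [556. -58.  89.]
[-0.108  1.85  -0.094] [-0.0353 -0.0001  0.0396] [ 549. -104.   89.]
[-0.207  2.296 -0.181] [-0.0441 -0.0001  0.0495] [ 539. -149.   89.]
[-0.332  2.731 -0.292] [-0.0529 -0.0001  0.0594] [ 524. -194.   89.]
20 (0.096, 2.38, 0.83) (0.073, 2.38, 0.91) (0.082, 2.38, 0.93) (0.0, 2.35, 1.08) (0.0, 2.29, 1.01) (0.0, 2.24, 1.36) (0.061, 2.38, 1.48) (0.0, 2.26, 1.25)
25 (0.021, 2.38, 0.8) (0.0, 2.38, 0.87) (0.008, 2.38, 0.89) (0.0, 2.31, 0.86) (0.0, 2.25, 0.81) (0.0, 2.23, 1.18) (0.008, 2.38, 1.3) (0.0, 2.24, 1.06)
30 (0.0, 2.34, 0.63) (0.0, 2.33, 0.65) (0.0, 2.34, 0.69) (0.0, 2.26, 0.65) (0.0, 2.21, 0.61) (0.0, 2.21, 0.99) (0.0, 2.35, 1.08) (0.0, 2.21, 0.87)
35 (0.0, 2.28, 0.42) (0.0, 2.27, 0.44) (0.0, 2.28, 0.48) (0.0, 2.21, 0.45) (0.0, 2.16, 0.42) (0.0, 2.17, 0.8) (0.0, 2.3, 0.84) (0.0, 2.17, 0.68)
40 (0.0, 2.22, 0.22) (0.0, 2.21, 0.25) (0.0, 2.22, 0.28) (0.0, 2.15, 0.26) (0.0, 2.1, 0.23) (0.0, 2.13, 0.61) (0.0, 2.25, 0.61) (0.0, 2.13, 0.49)
```

```bash
for i in 1; do :; done; python3 -m crank '[[0.016,0.46,0.015,-0.009,0,0.01,1],[0.004,0.93,0.005,-0.0176,0,0.0198,1],[-0.004,0.99,0,-0.019,0,0.021,1],[-0.004,0.99,0,-0.019,0,0.021,1]]' >/dev/null; python3 -m crank '[[0.016,0.46,0.015,-0.009,0,0.01,1],[0.004,0.93,0.005,-0.0176,0,0.0198,1],[-0.004,0.99,0,-0.019,0,0.021,1],[-0.004,0.99,0,-0.019,0,0.021,1]]' >/dev/null; python3 -m crank '[[0.016,0.46,0.015,-0.009,0,0.01,1],[0.004,0.93,0.005,-0.0176,0,0.0198,1],[-0.004,0.99,0,-0.019,0,0.021,1],[-0.004,0.99,0,-0.019,0,0.021,1]]' >/dev/null; python3 -c "
from h import *
import cv2
jl(WAX+[38],pose(-.55,30),[.5,1],back=75)
env.read_camera('top')
for l in('search_frame','tip_of'):
  print([(np.round(q.get('bbox',q.get('location')),4),round(q['score'],2)) for q in getattr(env,l)('wax_center','top')[:2]])
im=env.read_camera('top')[185:225,440:485]
h=cv2.cvtColor(np.ascontiguousarray(im),cv2.COLOR_RGB2HSV)
m=((h[:,:,1]<45)&(h[:,:,2]>130)).astype(np.uint8)
n,_,st,ce=cv2.connectedComponentsWithStats(m);i=1+st[1:,4].argmax();print(st[i],ce[i]+[440,185]);print(ray('top',ce[i]+[440,185],76))
"
```

```text
now [-0.536  0.468  2.358  3.062  0.409 -1.546] [ 514.4 -211.6   85.9] f [-0.2  0.4 -0.4] w 85.7 t 14.48 
to [-0.722  0.829  2.365  2.974  1.099 -1.581] [ 557.7 -325.7   66. ] err 3.1527971326367896e-11
0.5 [0.329 0.398 0.468] [-0.004   0.0255  0.0033] | [ 545. -273.   73.] rows 2.0
1 [0.545 0.811 0.757] [-0.008   0.0513  0.0082] | [ 558. -326.   66.] rows 4.0
[(array([0.717 , 0.5126, 0.0384, 0.0462]), 0.74)]
[(array([0.7166, 0.5175]), 0.72)]
[ 14  11  16  15 186] [461.48387097 203.15053763]
[ 602.51530937 -346.43008852   76.        ]
```

```bash
sed -i 's/WAX=\[599,-351\]/WAX=[600,-350.5]/' h.py; python3 -c "
from h import *
jl(WAX+[38],pose(-.6,30),[1],back=75)"; python3 -m crank '[[0.16,0.2,0.23,-0.003,0.014,0.003,1],[0.33,0.4,0.46,-0.006,0.028,0.006,1],[0.55,0.81,0.75,-0.011,0.051,0.012,1],[0.55,0.81,0.75,-0.011,0.051,0.012,1],[0.55,0.81,0.75,-0.011,0.051,0.012,1],[0.55,0.81,0.75,-0.011,0.051,0.012,1]]' >/dev/null;  python3 -c "
from h import *
jl(WAX+[38],pose(-.6,30),[1],back=70)
jl(WAX+[38],pose(-.6,30),[1])"
```

```text
now [-0.531  0.467  2.359  3.063  0.408 -1.546] [ 514.4 -208.9   85.6] f [-0.3 -0.7 -0.4] w 85.1 t 14.68 
to [-0.661  0.826  2.359  3.082  1.091 -1.574] [ 560.  -323.1   66. ] err 9.962489364223871e-12
1 [0.562 0.806 0.766] [-0.0147  0.0515  0.0137] | [ 560. -323.   66.] rows 4.0
now [-0.692  0.827  2.364  3.026  1.088 -1.57 ] [ 557.4 -323.3   63.8] f [-0.8 -0.2 -0.2] w 85.2 t 15.18 
to [-0.66   0.83   2.349  3.083  1.084 -1.573] [ 563.5 -325.6   63.5] err 1.0794059728232551e-14
1 [ 0.03  -0.014  0.057] [-0.0036  0.0012  0.0009] | [ 564. -326.   64.] rows 1.0
now [-0.692  0.827  2.364  3.026  1.088 -1.57 ] [ 557.4 -323.3   63.8] f [-0.8 -0.2 -0.2] w 85.2 t 15.18 
to [-0.65   0.884  2.204  3.09   0.994 -1.568] [ 613.6 -359.8   28.5] err 2.1136391276925798e-10
1 [0.035 0.002 0.757] [-0.0036  0.0012  0.0009] | [ 614. -360.   28.] rows 2.0
```

```bash
python3 -m crank '[[0.03,0,0.2,-0.0036,0.0012,0.001,1],[0.035,0,0.5,-0.0036,0.0012,0.001,1],[0.035,0.002,0.755,-0.0036,0.0012,0.001,1],[0.035,0.002,0.755,-0.0036,0.0012,0.001,1],[0.035,0.002,0.755,-0.0036,0.0012,0.001,-1],[0.035,0.002,0.755,-0.0036,0.0012,0.001,-1],[0.035,0.002,0.755,-0.0036,0.0012,0.001,-1],[0.035,0.002,0.755,-0.0036,0.0012,0.001,-1],[0.035,0.002,0.755,-0.0036,0.0012,0.001,-1],[0.035,0.002,0.755,-0.0036,0.0012,0.001,-1],[0.035,0.002,0.755,-0.0036,0.0012,0.001,-1],[0.035,0.002,0.755,-0.0036,0.0012,0.001,-1]]' 50
```

```text
time_s: 16.18
tool_pos: [613.7, -359.3, 33.2]
orientation: [[0.409, -0.563, 0.718], [-0.279, -0.826, -0.489], [0.869, -0.0, -0.495]]
contact_force: [-0.8, 5.0, 6.9]
width: 59.0
gripper_force: 54.0
```

```bash
python3 -m crank '[[0.25,0,-0.14,0,0,0,-1],[0.5,0,-0.28,0,0,0,-1],[0.52,0,-0.3,0,0,0,-1],[0.52,0,-0.3,0,0,0,-1]]'; python3 -c "
from h import *
go([535.6,-312.4,213],-.598,29.8,grasp=True)"
```

```text
time_s: 16.52
tool_pos: [612.8, -360.1, 93.1]
orientation: [[0.409, -0.565, 0.716], [-0.281, -0.825, -0.491], [0.868, -0.0, -0.496]]
contact_force: [-0.2, 0.2, -3.0]
width: 58.5
gripper_force: 55.7
shift [ 0.591  0.042 -1.192] turn [ 0.0004 -0.0001 -0.0003] rows>= 4.0 joints [-0.6516, 0.7213, 2.2142, 3.0826, 0.8458, -1.5565] p [612.8, -360.09, 93.07] z [0.7162, -0.4908, -0.4962]
```

```bash
python3 -m crank '[[0.15,0.01,-0.28,0,0,0,-1],[0.3,0.02,-0.56,0,0,0,-1],[0.45,0.03,-0.84,0,0,0,-1],[0.51,0.04,-1,0,0,0,-1],[0.51,0.04,-1,0,0,0,-1]]'; python3 -c "
from h import *
go([535.6,-312.4,213],-.598,29.8,grasp=True)
swing(.66,8)"
```

```text
time_s: 16.93
tool_pos: [557.9, -327.3, 185.8]
orientation: [[0.411, -0.565, 0.715], [-0.282, -0.825, -0.49], [0.867, -0.001, -0.499]]
contact_force: [0.7, 0.6, -3.3]
width: 58.6
gripper_force: 56.6
shift [ 0.102  0.003 -0.178] turn [ 0.0004  0.0003 -0.0003] rows>= 1.0 joints [-0.6743, 0.4509, 2.3219, 3.0402, 0.6814, -1.528] p [557.93, -327.28, 185.84] z [0.7151, -0.4899, -0.4985]
j [-0.674  0.451  2.322  3.04   0.681 -1.528] [ 557.9 -327.3  185.8] th 29.9 ytilt -0.0006 f [ 0.7  0.6 -3.3] w 58.6 t 16.9333
[-0.03  -0.53  -0.051] [ 0.0114 -0.     -0.0065] [ 583. -280.  186.]
[-0.082 -1.054 -0.141] [ 0.0228 -0.     -0.0131] [ 604. -231.  186.]
[-0.154 -1.567 -0.267] [ 0.0341 -0.     -0.0196] [ 621. -181.  186.]
[-0.248 -2.066 -0.429] [ 0.0455 -0.     -0.0262] [ 634. -129.  186.]
[-0.362 -2.549 -0.627] [ 0.0569 -0.     -0.0327] [642. -76. 186.]
[-0.495 -3.01  -0.858] [ 0.0683 -0.     -0.0393] [646. -23. 186.]
[-0.647 -3.449 -1.122] [ 0.0797 -0.0001 -0.0458] [646.  30. 186.]
[-0.817 -3.86  -1.416] [ 0.0911 -0.0001 -0.0524] [641.  84. 186.]
```

```bash
python3 -m crank '[[0.07,0,-0.13,0,0,0,-1],[0.05,-0.4,-0.22,0.009,0,-0.005,-1],[0.02,-0.8,-0.28,0.018,0,-0.01,-1],[0.02,-1,-0.3,0.0216,0,-0.0124,-1],[0.02,-1,-0.3,0.0216,0,-0.0124,-1]]' >/dev/null; python3 -m crank '[[-0.03,-0.4,-0.05,0.0086,0,-0.005,-1],[-0.06,-0.8,-0.1,0.0175,0,-0.01,-1],[-0.077,-1,-0.134,0.0216,0,-0.0124,-1],[-0.077,-1,-0.134,0.0216,0,-0.0124,-1]]' >/dev/null; python3 -c "
from h import *
swing(.32,4)
go(rackpt(RK,[92,-72,213])[0],.062,29.8,grasp=True)"
```

```text
j [-0.352  0.404  2.326  3.042  0.637 -1.525] [ 625.3 -132.8  199.7] th 30.0 ytilt 0.0002 f [-0.3 -0.2 -3.5] w 58.7 t 17.6833
[-0.029 -0.508 -0.05 ] [ 0.011   0.     -0.0064] [634. -82. 200.]
[-0.078 -1.01  -0.136] [ 0.0221  0.     -0.0127] [638. -31. 200.]
[-0.147 -1.502 -0.256] [ 0.0331  0.     -0.0191] [639.  20. 200.]
[-0.236 -1.981 -0.409] [ 0.0441  0.     -0.0255] [635.  71. 200.]
shift [-0.252 -2.158 -0.515] turn [ 0.0477  0.0006 -0.0274] rows>= 6.0 joints [-0.3522, 0.4042, 2.3263, 3.0416, 0.6374, -1.5249] p [625.32, -132.81, 199.68] z [0.8314, -0.2422, -0.5001]
```

```bash
python3 -m crank '[[-0.04,-0.4,-0.07,0.0088,0,-0.005,-1],[-0.07,-0.8,-0.14,0.0175,0,-0.01,-1],[-0.09,-1,-0.17,0.0221,0,-0.0127,-1],[-0.09,-1,-0.17,0.0221,0,-0.0127,-1]]' >/dev/null; python3 -c "
from h import *
go(rackpt(RK,[92,-72,213])[0],.062,29.8,grasp=True)"
```

```text
shift [-0.07  -1.209 -0.181] turn [ 0.0257  0.0005 -0.0147] rows>= 3.0 joints [-0.1953, 0.3998, 2.3337, 3.0384, 0.6411, -1.5243] p [634.85, -31.97, 200.68] z [0.8596, -0.1073, -0.4996]
```

```bash
python3 -m crank '[[-0.03,-0.4,-0.06,0.0088,0,-0.005,-1],[-0.05,-0.8,-0.12,0.0175,0,-0.01,-1],[-0.06,-1,-0.15,0.0215,0.0003,-0.0123,-1],[-0.06,-1,-0.15,0.0215,0.0003,-0.0123,-1]]' >/dev/null; python3 -c "
from h import *
go(rackpt(RK,[92,-72,213])[0],.062,29.8,grasp=True)"
```

```text
shift [-0.001 -0.217 -0.003] turn [ 0.0044  0.     -0.0024] rows>= 1.0 joints [-0.0326, 0.3939, 2.3334, 3.0498, 0.6375, -1.5291] p [631.74, 68.68, 203.48] z [0.8674, 0.0263, -0.497]
```

```bash
python3 -m crank '[[0,-0.22,0,0.0044,0,-0.0024,-1],[0,-0.22,0,0.0044,0,-0.0024,-1],[0,-0.22,0,0.0044,0,-0.0024,-1]]' >/dev/null; python3 -c "
from h import *
go(rackpt(RK,[92,-72,193.1])[0],.062,29.8,grasp=True)
env.read_camera('side')
for l in ('oil_center','wax_center'):print(l,[(np.round(np.array(q['location'])*[640,400],1),round(q['score'],2)) for q in env.tip_of(l,'side')[:3]])
print(proj('side',rackpt(RK,[[103,-76,68],[92,-72,208.5]])).round(1))"
```

```text
shift [-0.18  -0.022  0.094] turn [ 0.0005 -0.0001 -0.0004] rows>= 1.0 joints [0.0018, 0.3946, 2.3282, 3.059, 0.6336, -1.5318] p [631.64, 88.23, 203.93] z [0.8667, 0.0504, -0.4963]
oil_center [(array([304.6, 229.1]), 0.61), (array([332.4, 270.1]), 0.42)]
wax_center [(array([313.3, 195.4]), 0.72)]
[[310.7 231.7]
 [314.3 192.4]]
```

```bash
python3 -m crank '[[-0.09,-0.01,0.05,0,0,0,-1],[-0.18,-0.01,0.095,0,0,0,-1],[-0.18,-0.01,0.095,0,0,0,-1],[-0.18,-0.01,0.095,0,0,0,-1]]'; python3 -c "
from h import *
go(rackpt(RK,[150,-72,193.1])[0],.062,29.8,grasp=True)"
```

```text
time_s: 19.08
tool_pos: [630.7, 89.1, 183.9]
orientation: [[0.495, 0.058, 0.867], [0.029, -0.998, 0.05], [0.868, -0.0, -0.496]]
contact_force: [-0.7, 0.2, -3.3]
width: 58.4
gripper_force: 56.5
shift [ 0.286 -0.015  0.506] turn [ 0.0005 -0.0001 -0.0003] rows>= 2.0 joints [0.0046, 0.4563, 2.3455, 3.0705, 0.7123, -1.5434] p [630.72, 89.13, 183.91] z [0.8667, 0.0504, -0.4963]
```

```bash
python3 -m crank '[[0.07,0,0.126,0,0,0,-1],[0.14,-0.005,0.252,0,0,0,-1],[0.21,-0.01,0.378,0,0,0,-1],[0.282,-0.015,0.506,0,0,0,-1],[0.282,-0.015,0.506,0,0,0,-1],[0.282,-0.015,0.506,0,0,0,-1]]'
```

```text
time_s: 19.58
tool_pos: [689.3, 94.6, 185.3]
orientation: [[0.492, 0.059, 0.868], [0.029, -0.998, 0.051], [0.87, 0.0, -0.493]]
contact_force: [-0.5, -0.8, -3.1]
width: 58.6
gripper_force: 56.5
```

Clear of the roof. Now I'll lower to contact by about 6 mm.

```bash
python3 -m crank '[[-0.03,0,0.017,0,0,0,-1],[-0.055,0,0.031,0,0,0,-1],[-0.06,0,0.034,0,0,0,-1],[-0.06,0,0.034,0,0,0,-1]]'
```

```text
time_s: 19.92
tool_pos: [688.6, 94.9, 179.2]
orientation: [[0.49, 0.059, 0.87], [0.029, -0.998, 0.052], [0.871, -0.0, -0.491]]
contact_force: [-4.7, -0.2, 7.7]
width: 58.8
gripper_force: 57.6
```

```bash
python3 -m crank '[[0,0,0,0,0,0,0.9],[0,0,0,0,0,0,0.9],[0,0,0,0,0,0,0.9],[0,0,0,0,0,0,0.9],[0,0,-0.2,0,0,0,0.9],[0,0,-0.4,0,0,0,0.9],[0,0,-0.6,0,0,0,0.9],[0,0,-0.7,0,0,0,-0.35],[0,0,-0.7,0,0,0,-0.35],[0,0,-0.7,0,0,0,-0.35],[0,0,-0.7,0,0,0,-0.35],[0,0,-0.7,0,0,0,-0.35]]'; python3 -c "
from h import *
jl(rackpt(RK,[106,-71,183])[0],pose(.062,31),[1],grasp=False)
jl(rackpt(RK,[147,-71,180])[0],pose(.062,31),[1],grasp=False)"
```

```text
time_s: 20.92
tool_pos: [629.0, 91.3, 211.9]
orientation: [[0.493, 0.06, 0.868], [0.03, -0.998, 0.052], [0.869, 0.0, -0.494]]
contact_force: [0.7, 0.1, 0.0]
width: 28.1
gripper_force: 0.0
now [ 0.01   0.371  2.327  3.067  0.612 -1.534] [629.   91.3 211.9] f [0.7 0.1 0. ] w 28.1 t 20.92 
to [ 0.008  0.438  2.337  3.067  0.664 -1.539] [628.2  91.2 183. ] err 2.300188823040236e-15
1 [-0.256  0.001  0.135] [ 0.0004 -0.0039 -0.0002] | [628.  91. 183.] rows 1.0
now [ 0.01   0.371  2.327  3.067  0.612 -1.534] [629.   91.3 211.9] f [0.7 0.1 0. ] w 28.1 t 20.92 
to [ 0.014  0.464  2.25   3.07   0.603 -1.536] [669.1  93.7 180. ] err 4.1489170172335546e-10
1 [-0.079 -0.     0.507] [ 0.0004 -0.0039 -0.0002] | [669.  94. 180.] rows 2.0
```

```bash
python3 -m crank '[[-0.13,0,0.07,0,-0.002,0,-0.35],[-0.256,0,0.135,0,-0.004,0,-0.35],[-0.256,0,0.135,0,-0.004,0,-0.35],[-0.22,0,0.21,0,-0.004,0,-0.35],[-0.19,0,0.27,0,-0.004,0,-0.35],[-0.16,0,0.33,0,-0.004,0,-0.35],[-0.135,0,0.39,0,-0.004,0,-0.35],[-0.11,0,0.44,0,-0.004,0,-0.35],[-0.09,0,0.48,0,-0.004,0,-0.35],[-0.079,0,0.507,0,-0.004,0,-0.35],[-0.079,0,0.507,0,-0.004,0,-0.35],[-0.079,0,0.507,0,-0.004,0,-0.35]]'
```

```text
time_s: 21.92
tool_pos: [668.2, 93.7, 180.1]
orientation: [[0.515, 0.06, 0.855], [0.031, -0.998, 0.051], [0.856, 0.0, -0.516]]
contact_force: [-0.7, -0.3, 0.3]
width: 27.7
gripper_force: 0.0
```

Retreat along the tool, then take one picture with overlays of both targets.

```bash
python3 -m crank '[[0,0,-0.2,0,0,0,-0.35],[0,0,-0.4,0,0,0,-0.35],[0,0,-0.6,0,0,0,-0.35],[0,0.4,-0.7,0,0,0,-0.35],[0,0.8,-0.75,0,0,0,-0.35],[0,1,-0.75,0,0,0,-0.35],[0,1,-0.75,0,0,0,-0.35]]'; python3 -c "
from h import *
import cv2
im=env.read_camera('side');im=cv2.resize(np.ascontiguousarray(im[150:250,250:350,::-1]),(600,600),interpolation=cv2.INTER_CUBIC)
for x,y,z,r in((160,-71,146,30),(170,-71,146,30),(180,-71,146,30),(93,-76,12,28),(103,-76,12,28),(117,-76,12,28)):
    a=np.linspace(0,6.28,60);u=proj('side',rackpt(RK,np.c_[x+r*np.cos(a),y+r*np.sin(a),0*a+z]));cv2.polylines(im,[((u-[250,150])*6+2.5).astype(int)],True,{160:(0,0,255),93:(0,0,255),180:(255,0,0),117:(255,0,0)}.get(x,(0,255,0)),1)
cv2.imwrite('pics/o7.png',im)"
```

```text
time_s: 22.5
tool_pos: [610.4, -16.5, 219.3]
orientation: [[0.515, 0.053, 0.855], [0.029, -0.999, 0.044], [0.857, 0.002, -0.516]]
contact_force: [0.4, -0.6, 0.7]
width: 28.0
gripper_force: 0.0
```

View pics/o7.png

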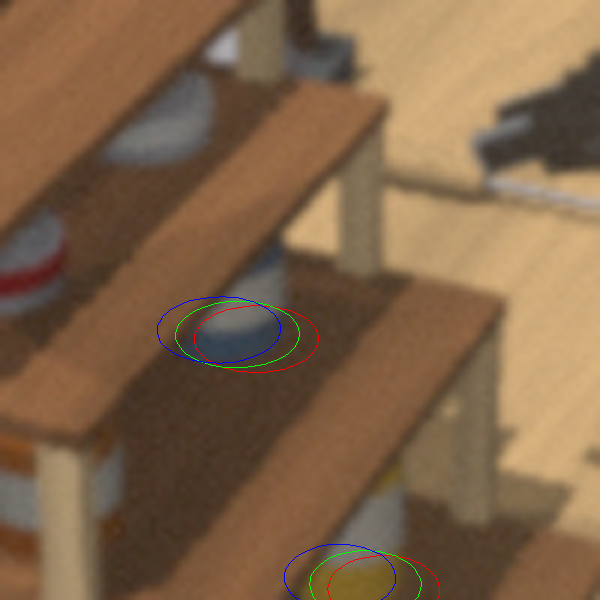

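The picture shows both base outlines between the red and blue limit rings, wax at about (240,335) and oil at about (360,580). Both stand upright, fully under their boards, and the gripper is clear on the right. I'm handing it in.

```bash
python3 -c "
from plant import env
print(env.job_done())"
```

```text
the job is handed in; nothing more can be done
None
```

Job handed in at about 22.5 s of the 72 s allowed: the last camera view shows the oil tin upright on the bottom tier and the wax jar upright on the middle tier, both fully under their boards, with the gripper empty and clear; the hand-in call returned no verdict.

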